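# Clear returned bottles into the tin and broken tablets off the board

### The arm

A 7-joint arm with a two-finger parallel gripper is mounted at the origin on a cart in front of the work surface, level with it; the furniture and walls round the work are solid. World frame = base frame: x ahead of the robot, y to its left, z up, the work surface at z = 0. Lengths are in m, angles in rad, forces in N, time in s.
With the tool pointing down it reaches from about 0.4 to 0.875 m from the base axis. Payload 6.5 kg.
Tool frame: the origin (TCP) lies midway between the tips of the shut fingers; the grasp point (between the pads) lies pinch_z behind it (pinch_z is the distance from the TCP to the grasp point, in m); y points along the fingers, z is the direction in which the jaws open and shut, and the axes are right-handed (so a half turn about y gives the same grasp; the last joint's range is limited). The gripper opens to 85 mm and grips with 20 to 120 N. Pads are 22 mm wide; open, the fingers measure 114 mm over their backs; the gripper's body (76 mm by 85 mm) begins 54 mm behind the grasp point. The pads swing forward as they close: fully open they stand 13 mm farther back than shut.
Start: joints at [1.204, 0.536, -0.004, 1.538, 0.003, 1.067, -0.071], TCP at [0.193, -0.621, 0.231] pointing down, gripper open.
Joint ranges: [-2.7, 2.7], [-0.37, 2.16], [-1.27, 1.26], [0.24, 2.4], [-1.31, 4.45], [0.19, 1.91], [-2.76, 2.76]. Speed limits (rad/s): [2.39, 2.39, 3.14, 3.14, 3.14, 3.14, 3.14].

### API

Orientations are given as a unit quaternion [w, x, y, z].
In Python, from plant import * gives the robot as it stands.
- The arm moves only by the shell command python3 -m pendant 'ROWS' [FORCE]. ROWS is JSON, a list of rows, each a list of 3 entries, a list of its own where there are three numbers: the turn, a rotation vector about the tool's x, y, z in rad, then the shift along the tool's x, y, z in m, then the opening, from 0 (shut) to 1 (fully open). A call has 1 to 12 rows; each row is the pose to reach, as a shift and turn from the pose commanded when the call began, along the tool's axes at that moment; what a row does not reach only later rows make up. A row lasts 1/12 s, in which the tool goes at most 41.7 mm and 7.16 degrees, less where a joint would pass 70% of its speed; a pose out of reach is approached as far as the arm can. A call with a gripper value outside its range is refused whole. The fingers move at their own pace and stop on an object; FORCE is the grip in N (left out, the last holds). Time passes only in rows, so rows that repeat a pose let the fingers close. It gives the time, the measured TCP pose, the force and the opening at its end, in the units of the state.
- get_state(): the state, without advancing time (a new reading comes with each control period).
- grab_frame(name): name is "scene" or "top" or "wrist"; returns a dict with "frame" (400x640x3 uint8, blue, green, red), "z_map" (400x640 float32, m along the optical axis (not along the pixel's ray), 0 where there is no reading), "fx", "fy", "cx", "cy" (pixels), "extrinsics" (4x4, takes a point from camera to world coordinates); the wrist camera has in their place "mount" (4x4, takes a point from camera to tool coordinates, whose origin is the TCP and whose axes are the tool frame's). Camera axes: x right, y up, looking along -z (the intrinsics and any distortion apply to the point x, -y, -z); pixel columns grow to the right and rows downward; lengths in m; the calibration is good to about 2 mm. The wrist camera is an equidistant fisheye: a pixel r from the principal point sees the ray r / f radians off the axis. A picture is of the moment at which its call begins: read the wrist's pose just before it.
- close_job(): hands the job in, once; it reports no verdict.
The state is a dict: "t": time; "joint_pos": joint angles; "qvel": joint speeds; "joint_efforts": joint torques, N m; "ee_pos": TCP position; "tool_rot": TCP orientation; "wrist_force": force on the tool from outside, world axes, zero at the start; "wrist_torque": the same for the moment, N m; "width": opening from 0.0 (shut) to 1.0 (fully open).
Only numpy, scipy, OpenCV 4.12 (cv2) and the standard library are available. Lean on these libraries where they do the work, as an engineer would, in place of code of your own. Each camera call takes 0.05 s, during which the arm holds its last target.

### The job

Clear away the returned medicines: push the half-open lid of the grey returns tin right back, stand every brown bottle upright in the tin, letting each down gently until you feel it come to rest on whatever is already in there (the glass must not be dropped or rammed), and then shut the lid fully. With the scraper block, sweep all the broken tablets off the open end of the counting board into the tray under it, without the gripper touching a tablet, and stand the scraper back on the bare desk. Leave the other things on the desk alone; bottles and tablets may be done in either order.

Things in the scene. Friction and masses are not known exactly. Their poses are not given: they have to be found in the camera images.
- returns_tin: grey sheet-steel tin, fixed: base outside 116 (x) x 260 (y) x 95 mm high, open on top, walls 2 mm. Origin at the centre of its underside, x towards the hinge side, z up. Earlier returns lie in it under a level cardboard pad reaching from wall to wall; its top is 18 to 48 mm above the origin, not known beforehand. It is firm, packing down a little only under a push of over about 20 N.
- tin_lid (a joint): lid angle of the returns tin in rad: 0 shut, left half open at the start (0.75 to 1.05), stop at 2.0 (leaning back behind the tin). Bottles can be let in straight from above only from about 1.6 on. The lid is a shell 45 mm deep; its stiff hinge keeps it where it is left, and it takes about 3 to 5 N at its front edge to move it.
- lid_hinge (a point): middle of the lid's hinge line, on the far top edge of the tin's base (58 mm in x and 95 mm in z from the tin's origin); the hinge runs along the tin's y. Shut, the lid reaches from here 117 mm towards the tin's -x, 131 mm to either side and 45 mm up.
- lid_front (a point): middle of the lid's front top edge (outer corner), 116 mm from the hinge and 45 mm above it when shut; it swings with the lid.
- bottle_0: returned brown glass medicine bottle with a ribbed screw cap, standing upright; 31 mm across, 82 mm tall: round body up to 66 mm, cap 26 mm across above that; origin at the centre of its underside, z up. Absent in some starts.
- bottle_2: returned brown glass medicine bottle with a ribbed screw cap, standing upright; 31 mm across, 82 mm tall: round body up to 66 mm, cap 26 mm across above that; origin at the centre of its underside, z up. Absent in some starts.
- bottle_1: returned brown glass medicine bottle with a ribbed screw cap, standing upright; 32 mm across, 80 mm tall: round body up to 64 mm, cap 26 mm across above that; origin at the centre of its underside, z up. Absent in some starts.
- bottle_3: returned brown glass medicine bottle with a ribbed screw cap, standing upright; 28 mm across, 77 mm tall: round body up to 62 mm, cap 23 mm across above that; origin at the centre of its underside, z up. Absent in some starts.
- scraper: scraper block, a low beech bar with a flat rubber sole and an upright wooden grip; sole 116 (x) x 54 (y) mm, bar 56 mm wide (y) up to z = 20 mm, grip 90 (x) x 17 (y) mm from there up to z = 74 mm. Origin at the centre of the sole, z up; it scrapes along its y, either way. 0.15 kg.
- counting_board: steel tablet counting board on rubber feet, fixed to the desk: 150 (x) x 230 (y) mm, its plate's top 26 mm above the origin (centre of the underside). A rail 10 mm wide, rising 17 mm above the plate, runs along both long sides and across the +y end, leaving a channel 130 mm wide (x) and 220 mm long; the -y end is open, and its edge (y = -115 mm) overhangs the waste tray.
- waste_tray: green plastic tray, loose, 170 (y) x 115 (x) x 16 mm, floor 2 mm, rim 4 mm thick, its x along the board's y; it stands on the desk with one long rim about 18 mm under the open end of the counting board. Origin at the centre of its underside.
- tablet_0: white broken tablet piece, about 9 x 18 x 6 mm, lying on the counting board at the start; origin at the middle of its underside. Absent in some starts.
- tablet_1: white broken tablet piece, about 15 x 18 x 6 mm, lying on the counting board at the start; origin at the middle of its underside. Absent in some starts.
- tablet_2: white broken tablet piece, about 9 x 18 x 6 mm, lying on the counting board at the start; origin at the middle of its underside. Absent in some starts.
- tablet_3: white broken tablet piece, about 15 x 18 x 6 mm, lying on the counting board at the start; origin at the middle of its underside. Absent in some starts.
- tablet_4: white broken tablet piece, about 9 x 18 x 6 mm, lying on the counting board at the start; origin at the middle of its underside. Absent in some starts.

How it is judged:
At the end, for the whole second after the job is handed in: Every bottle present stands upright (within 0.15 rad) on the pad inside the returns tin; the lid is shut (under 0.05 rad); every tablet piece present lies in the waste tray; the scraper stands upright on the desk, off the board and not in the tray; all is at rest (x of bottle_0 in the frame of returns_tin between -0.056 and 0.056 m and y of bottle_0 in the frame of returns_tin between -0.128 and 0.128 m and z of bottle_0 in the frame of returns_tin between 0.006 and 0.056 m and angle between each of bottle_0, bottle_1, bottle_2, bottle_3's own z axis and vertical below 0.15 rad and linear speed of each of bottle_0, bottle_1, bottle_2, bottle_3, tablet_0, tablet_1, tablet_2, tablet_3, tablet_4, scraper below 0.03 m/s and x of bottle_1 in the frame of returns_tin between -0.056 and 0.056 m and y of bottle_1 in the frame of returns_tin between -0.128 and 0.128 m and z of bottle_1 in the frame of returns_tin between 0.006 and 0.056 m and x of bottle_2 in the frame of returns_tin between -0.056 and 0.056 m and y of bottle_2 in the frame of returns_tin between -0.128 and 0.128 m and z of bottle_2 in the frame of returns_tin between 0.006 and 0.056 m and x of bottle_3 in the frame of returns_tin between -0.056 and 0.056 m and y of bottle_3 in the frame of returns_tin between -0.128 and 0.128 m and z of bottle_3 in the frame of returns_tin between 0.006 and 0.056 m and value of joint tin_lid below 0.05 rad and x of tablet_0 in the frame of waste_tray between -0.052 and 0.052 m and y of tablet_0 in the frame of waste_tray between -0.079 and 0.079 m and z of tablet_0 in the frame of waste_tray between -0.002 and 0.014 m and x of tablet_1 in the frame of waste_tray between -0.052 and 0.052 m and y of tablet_1 in the frame of waste_tray between -0.079 and 0.079 m and z of tablet_1 in the frame of waste_tray between -0.002 and 0.014 m and x of tablet_2 in the frame of waste_tray between -0.052 and 0.052 m and y of tablet_2 in the frame of waste_tray between -0.079 and 0.079 m and z of tablet_2 in the frame of waste_tray between -0.002 and 0.014 m and x of tablet_3 in the frame of waste_tray between -0.052 and 0.052 m and y of tablet_3 in the frame of waste_tray between -0.079 and 0.079 m and z of tablet_3 in the frame of waste_tray between -0.002 and 0.014 m and x of tablet_4 in the frame of waste_tray between -0.052 and 0.052 m and y of tablet_4 in the frame of waste_tray between -0.079 and 0.079 m and z of tablet_4 in the frame of waste_tray between -0.002 and 0.014 m and height (world z) of scraper below 0.006 m and angle between scraper's own z axis and vertical below 0.1 rad and horizontal distance between scraper and waste_tray above 0.09 m); the robot touches nothing.
It fails at once if a bottle dropped (let fall more than about 1 cm) inside the tin ((x of bottle_0 in the frame of returns_tin between -0.056 and 0.056 m and y of bottle_0 in the frame of returns_tin between -0.128 and 0.128 m and z of bottle_0 in the frame of returns_tin below 0.12 m and linear speed of bottle_0 above 0.45 m/s and contact force between the fingers and bottle_0 below 0.05 N) or (x of bottle_1 in the frame of returns_tin between -0.056 and 0.056 m and y of bottle_1 in the frame of returns_tin between -0.128 and 0.128 m and z of bottle_1 in the frame of returns_tin below 0.12 m and linear speed of bottle_1 above 0.45 m/s and contact force between the fingers and bottle_1 below 0.05 N) or (x of bottle_2 in the frame of returns_tin between -0.056 and 0.056 m and y of bottle_2 in the frame of returns_tin between -0.128 and 0.128 m and z of bottle_2 in the frame of returns_tin below 0.12 m and linear speed of bottle_2 above 0.45 m/s and contact force between the fingers and bottle_2 below 0.05 N) or (x of bottle_3 in the frame of returns_tin between -0.056 and 0.056 m and y of bottle_3 in the frame of returns_tin between -0.128 and 0.128 m and z of bottle_3 in the frame of returns_tin below 0.12 m and linear speed of bottle_3 above 0.45 m/s and contact force between the fingers and bottle_3 below 0.05 N)).
It fails at once if a bottle pressed against the tin or what is in it with more than 60 N (contact force between any of bottle_0, bottle_1, bottle_2, bottle_3 and returns_tin above 60 N).
It fails at once if the gripper touching a broken tablet (contact force between the fingers and tablet_0 above 0.5 N or contact force between the fingers and tablet_1 above 0.5 N or contact force between the fingers and tablet_2 above 0.5 N or contact force between the fingers and tablet_3 above 0.5 N or contact force between the fingers and tablet_4 above 0.5 N).
It fails at once if the label block, the ink pad or the stapler pushed more than 3 cm (distance of any of label_pad, ink_pad, stapler from where it was at the start of the episode above 0.03 m).
Of bottle_0, bottle_1, bottle_2, bottle_3 only 3 to 4 are there at a start; the rules pass over those that are not, and their reading is None.
Of tablet_0, tablet_1, tablet_2, tablet_3, tablet_4 only 3 to 5 are there at a start; the rules pass over those that are not, and their reading is None.
At some moment in a run one of scraper may be knocked a few centimetres aside while the robot is not near it.
It also fails if it takes over 210 s, if anything falls off the work surface, if the arm or the gripper's body presses on something with over 40 N, if the wrist force passes 120 N, or if a joint passes its speed limit or range.

## Working session

There is one attempt and no reset: what is moved stays moved. The work goes in short steps, Python scripts to look and compute and a shell command to move; the robot and the scene stay as the last step left them, time stands still between calls to the robot, and variables do not carry over. Pictures are saved under pics/ and viewed, and the job is handed in when it is done.

```bash
ls -la; mkdir -p pics; cat > h.py <<'E'
from plant import *
import numpy as np, cv2
from scipy.spatial.transform import Rotation as R
def q2R(q): return R.from_quat([q[1],q[2],q[3],q[0]]).as_matrix()
def cast(f,u,v,z,Tcw=None):
    T=np.array(f["extrinsics"]) if Tcw is None else Tcw
    d=np.array([(u-f["cx"])/f["fx"],-(v-f["cy"])/f["fy"],-1.0])
    d=T[:3,:3]@d;o=T[:3,3]
    return o+d*(z-o[2])/d[2]
def pt(f,u,v):
    T=np.array(f["extrinsics"]);z=f["z_map"][int(v),int(u)]
    d=np.array([(u-f["cx"])/f["fx"],-(v-f["cy"])/f["fy"],-1.0])*z
    return T[:3,:3]@d+T[:3,3]
def cloud(f):
    T=np.array(f["extrinsics"]);z=f["z_map"]
    v,u=np.mgrid[:z.shape[0],:z.shape[1]]
    P=np.stack([(u-f["cx"])/f["fx"]*z,-(v-f["cy"])/f["fy"]*z,-z],-1)
    return P@T[:3,:3].T+T[:3,3]
def show():
    s=get_state();Rm=q2R(s["tool_rot"])
    print("t",round(s["t"],2),"p",np.round(s["ee_pos"],4),"w",round(float(s["width"]),3),"F",np.round(s["wrist_force"],1));print(np.round(Rm,3));
    return s,Rm
E
python3 - <<'E'
from h import *
s,Rm=show(); print(s)
for n in("scene","top","wrist"):
    f=grab_frame(n); cv2.imwrite(f"pics/{n}0.png",f["frame"]); print(n,f["fx"],f["fy"],f["cx"],f["cy"],np.round(f.get("extrinsics",f.get("mount")),3).tolist(),[k for k in f])
import plant; print([k for k in dir(plant) if not k.startswith('_')])
E
```

```text
total 12
drwxr-xr-x  3 agent agent 4096 Dec  7 14:18 .
drwxr-xr-x 23 root  root  4096 Dec  7 14:18 ..
drwxr-xr-x  2 agent agent 4096 Dec  7 14:18 pics
t 0.0 p [ 0.1924 -0.6202  0.2304] w 0.997 F [ 0.3 -0.2 -0.3]
[[-0.955 -0.001  0.296]
 [-0.296  0.002 -0.955]
 [ 0.    -1.    -0.002]]
{'t': 0.0, 'joint_pos': array([ 1.20382011,  0.53720949, -0.00443232,  1.53887871,  0.00259533,
        1.06730451, -0.071192  ]), 'qvel': array([ 0.00022128,  0.00091666,  0.00030874, -0.00095929, -0.00113424,
        0.00175355, -0.00030204]), 'joint_efforts': array([ 2.50400026e-04, -5.83411574e+01,  1.04845986e+00, -2.59103698e+01,
        1.22841558e-02,  9.45487409e-03, -2.34273392e-05]), 'ee_pos': array([ 0.19235881, -0.62021163,  0.23038291]), 'tool_rot': array([ 0.10582488, -0.1061057 ,  0.69974021, -0.69850291]), 'wrist_force': array([ 0.33466155, -0.21775159, -0.34262262]), 'wrist_torque': array([-0.07223727, -0.03740219, -0.01560612]), 'width': 0.9974236176981435}
scene 470.8956642782804 470.8956642782804 321.81902040388803 208.3250295746409 [[0.803, -0.312, 0.508, 1.136], [0.596, 0.412, -0.69, -0.884], [0.006, 0.856, 0.517, 0.732], [0.0, 0.0, 0.0, 1.0]] ['frame', 'z_map', 'fx', 'fy', 'cx', 'cy', 'extrinsics']
top 511.1380605646084 511.1380605646084 323.93020344938043 192.46534443795466 [[-0.015, 0.998, -0.056, 0.472], [-1.0, -0.015, -0.003, -0.071], [-0.004, 0.056, 0.998, 1.58], [0.0, 0.0, 0.0, 1.0]] ['frame', 'z_map', 'fx', 'fy', 'cx', 'cy', 'extrinsics']
wrist 309.70691628693146 309.70691628693146 325.30057499819486 198.84810307648 [[0.001, -0.962, -0.273, -0.068], [-0.0, 0.273, -0.962, -0.143], [1.0, 0.001, 0.0, -0.0], [0.0, 0.0, 0.0, 1.0]] ['frame', 'z_map', 'fx', 'fy', 'cx', 'cy', 'mount']
['IKError', 'close_job', 'get_state', 'grab_frame', 'pinch_z']
```

View pics/scene0.png

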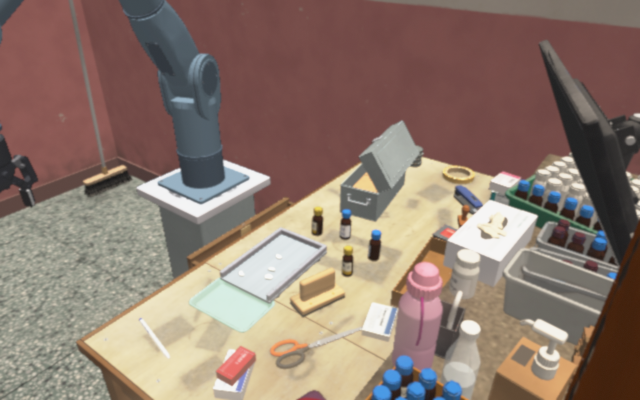

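View pics/top0.png

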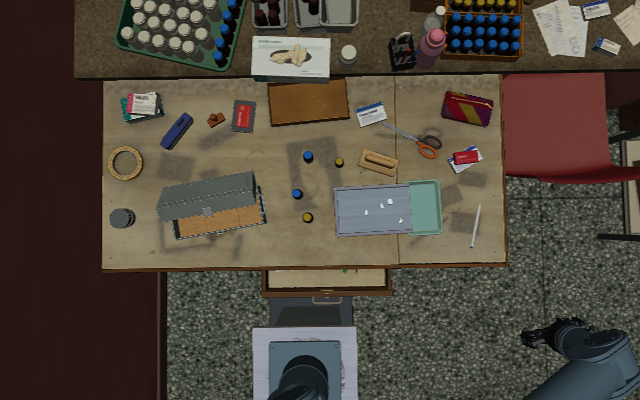

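View pics/wrist0.png

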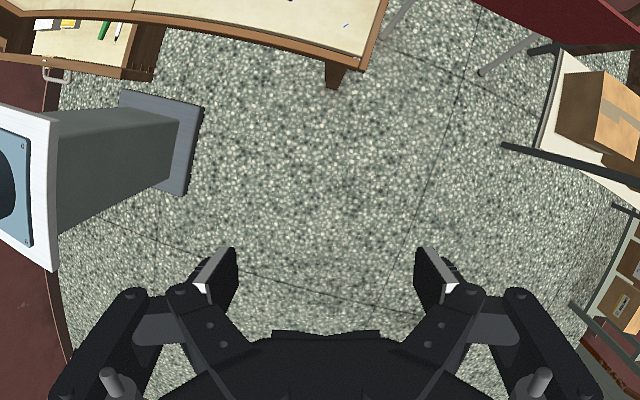

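```bash
python3 - <<'E'
from h import *
f=grab_frame("top"); g=grab_frame("scene")
c=f["frame"][140:250,150:450]; cv2.imwrite("pics/topc.png",cv2.resize(c,None,fx=2.66,fy=2.66,interpolation=cv2.INTER_CUBIC))
c=g["frame"][110:340,180:440]; cv2.imwrite("pics/scenec.png",cv2.resize(c,None,fx=2.6,fy=2.6,interpolation=cv2.INTER_CUBIC))
P=cloud(f)
for n,u,v in[("b",308,156),("b",339,162),("b",297,194),("b",308,217)]:
    print(n,P[v,u].round(3), P[v-4:v+5,u-4:u+5,2].round(3).max())
np.save("P.npy",P); np.save("Pg.npy",cloud(g))
print(pinch_z)
E
```

```text
b [ 0.664 -0.02   0.084] 1.58
b [ 0.645 -0.111  0.077] 0.087
b [0.552 0.013 0.087] 0.089
b [ 0.484 -0.018  0.086] 0.086
0.0187
```

View pics/topc.png

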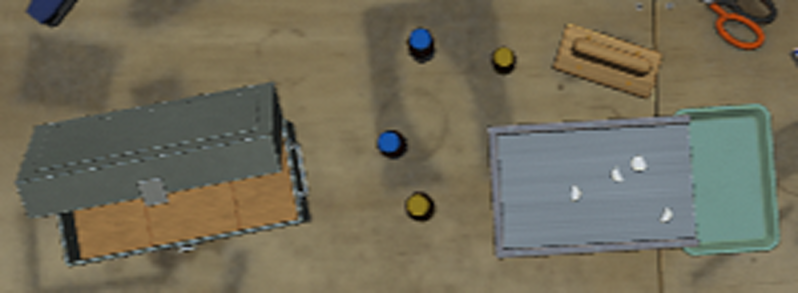

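View pics/scenec.png

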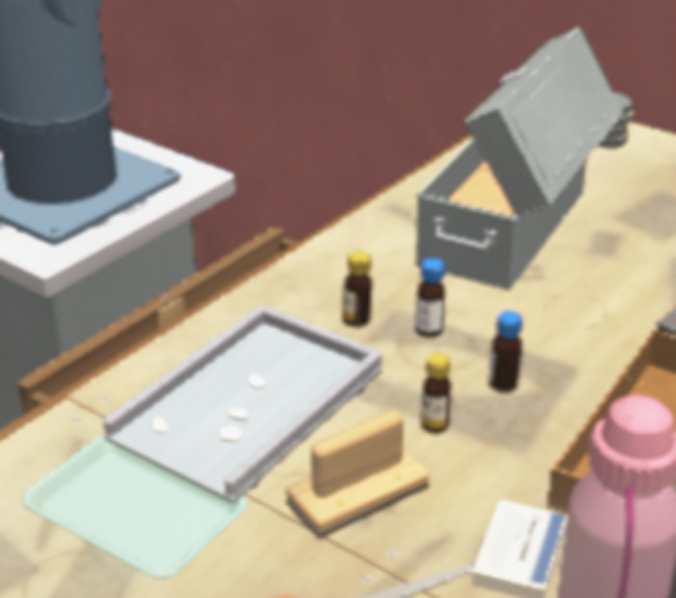

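```bash
python3 - <<'E'
from h import *
f=grab_frame("top"); g=grab_frame("scene")
for nm,u,v in [("FL",68,264),("FR",308,222),("BR",290,123)]:
    print(nm,cast(f,150+u/2.66,140+v/2.66,0.095).round(4))
# caps by colour
def caps(fr,hr,roi):
    h=cv2.cvtColor(fr,cv2.COLOR_BGR2HSV)
    m=cv2.inRange(h,(hr[0],120,40),(hr[1],255,255)); M=np.zeros_like(m); a,b,c,d=roi; M[a:b,c:d]=m[a:b,c:d]
    n,l,s,ce=cv2.connectedComponentsWithStats(M)
    return [(s[i],ce[i]) for i in range(1,n) if s[i][4]>15]
for nm,F,roi in(("top",f,(140,250,280,350)),("scene",g,(200,260,300,390))):
    for col,hr in(("blue",(100,120)),("yel",(18,32))):
        for s,c in caps(F["frame"],hr,roi):
            print(nm,col,s,c.round(1),cast(F,c[0],c[1],0.081).round(4), "depth", np.median(pt(F,*c)[2]).round(3))
P=np.load("P.npy")
# tablets
fr=f["frame"]; m=(fr.min(2)>205).astype(np.uint8); M=np.zeros_like(m); M[185:235,335:445]=m[185:235,335:445]
n,l,s,ce=cv2.connectedComponentsWithStats(M)
for i in range(1,n): print("tab",s[i],cast(f,*ce[i],0.029).round(4))
# board, scraper depth
for nm,z in(("plate",0.026),("desk",0)):pass
print("desk z",np.median(P[240:260,280:330,2]), "plate",np.median(P[195:225,345:400,2]),"tray",np.median(P[195:225,418:432,2]), "pad", np.median(P[208:228,190:250,2]), np.percentile(P[208:228,190:250,2],[5,25,75,95]))
E
```

```text
FL [0.4256 0.3663 0.095 ]
FR [0.4673 0.1043 0.095 ]
BR [0.5758 0.1231 0.095 ]
top blue [304 151   8   8  52] [307.5 154.5] [ 0.6684 -0.0188  0.081 ] depth 0.079
top blue [292 189   9   8  55] [295.7 192.9] [0.5555 0.0172 0.081 ] depth 0.078
top yel [335 158   8   7  47] [338.7 160.9] [ 0.6479 -0.1105  0.081 ] depth 0.076
top yel [303 213   9   8  56] [306.6 216.7] [ 0.4853 -0.0138  0.081 ] depth 0.074
scene blue [342 209   9  10  66] [346.1 213.1] [0.5622 0.0047 0.081 ] depth 0.08
scene blue [372 230   8  10  64] [375.6 234.4] [ 0.6758 -0.0343  0.081 ] depth 0.081
scene yel [314 207   8  10  62] [317.8 211. ] [ 0.4965 -0.0322  0.081 ] depth 0.077
scene yel [344 246   9  10  75] [348.1 250.5] [ 0.6589 -0.1305  0.081 ] depth 0.074
tab [389 199   3   5  12] [ 0.5292 -0.2652  0.029 ]
tab [381 204   2   4   5] [ 0.5159 -0.2391  0.029 ]
tab [366 211   1   4   4] [ 0.4957 -0.192   0.029 ]
tab [400 220   2   3   3] [ 0.4684 -0.2954  0.029 ]
desk z 0.0003627722202642625 plate 0.026560967595465113 tray 0.0023180605068381377 pad 0.04948043560068638 [0.04278315 0.04657639 0.05482311 0.20260733]
```

```bash
python3 - <<'E'
from h import *
f=grab_frame("top"); g=grab_frame("scene")
P=cloud(f);Q=cloud(g)
def rect(P,c,zr,xr,yr):
    m=(P[...,2]>zr[0])&(P[...,2]<zr[1])&(P[...,0]>xr[0])&(P[...,0]<xr[1])&(P[...,1]>yr[0])&(P[...,1]<yr[1])
    m=cv2.morphologyEx(m.astype(np.uint8),cv2.MORPH_OPEN,np.ones((2,2),np.uint8))>0
    X=P[m][:,:2].astype(np.float32)
    r=cv2.minAreaRect(X*1000); print(c,m.sum(),np.round(r[0],1),np.round(r[1],1),r[2])
for n,A in(("top",P),("scene",Q)):
    rect(A,n+" board",(0.02,0.06),(0.38,0.60),(-0.33,-0.10))
    rect(A,n+" rail",(0.036,0.05),(0.38,0.60),(-0.36,-0.08))
    rect(A,n+" tinrim",(0.085,0.1),(0.4,0.5),(0.08,0.4))
    rect(A,n+" scr grip",(0.05,0.09),(0.58,0.72),(-0.30,-0.14))
    rect(A,n+" scr bar",(0.012,0.09),(0.56,0.72),(-0.30,-0.14))
# rail image corners via colour
cr=f["frame"][180:245,325:450]; cv2.imwrite("pics/board.png",cv2.resize(cr,None,fx=6,fy=6,interpolation=cv2.INTER_NEAREST))
# tin: lid top plate points -> plane
m=(P[...,2]>0.11)&(P[...,2]<0.25)&(P[...,0]>0.4)&(P[...,0]<0.72)&(P[...,1]>0.08)&(P[...,1]<0.42)
X=P[m]; ax=np.array([.9875,.157]); t=(X[:,:2]-[0.5038,0.2444])@ax; 
H,xe,ze=np.histogram2d(t,X[:,2],bins=[np.arange(-0.06,0.12,0.01),np.arange(0.1,0.25,0.01)])
print(H.astype(int).T[::-1])
E
```

```text
top board 3576 [ 499.6 -201.1] [151.5 263.1] 2.579923152923584
top rail 588 [ 499.6 -201.1] [151.5 263.1] 2.579923152923584
top tinrim 158 [468.5 259.4] [ 57.5 288.8] 9.069490432739258
top scr grip 186 [ 585.5 -156.3] [ 76.2 274. ] 37.41340255737305
top scr bar 1031 [ 552.  -205.1] [158.9 269.6] 61.24174118041992
scene board 4212 [ 734.7 -531.2] [ 241.5 1040.8] 35.672569274902344
scene rail 754 [ 734.  -531.8] [ 243.3 1040.8] 35.68437194824219
scene tinrim 87 [459.1 186. ] [ 26.4 178.7] 19.861513137817383
scene scr grip 425 [ 845.8 -523.5] [ 75.4 922.1] 34.220333099365234
scene scr bar 1803 [ 815.5 -524.2] [151.3 951.4] 32.721168518066406
[[  0   0   0   0   0   0   0   0   0   0   0   0   0   0   0   0   0]
 [  0   0   0   0   0   0   0   0   8  16   0   0   0   0   0   0   0]
 [  0   0   0   0   0   0   5  64 294 249   4   0   0   0   0   0   0]
 [  0   0   0   0   0  18 176 304  78  68 181   2   0   0   0   0   0]
 [  0   0   0   0  10 161 189  16   3   1 126  88   0   0   0   0   0]
 [  0   0   0   0   3  11   3   2   1   2   5 174   8   0   0   0   0]
 [  0   0   0   0   0   0   1   1   3   1   2  37 163   2   0   0   0]
 [  0   0   0   0   0   0   0   2   1   2   2   1 116  72   0   0   0]
 [  0   0   0   0   0   0   0   0   2   2   1   2   3 157  17   0   0]
 [  0   0   0   0   0   0   0   0   0   1   2   2   3  46 150   0   0]
 [  0   0   0   0   0   0   0   0   0   2   1   1   1   1  93  31   0]
 [  0   0   0   0   0   0   0   0   0   0   2   1   3   1   4 138   0]
 [  0   0   0   0   0   0   0   0   0   0   0   1   0   2   1  19   0]
 [  0   0   0   0   0   0   0   0   0   0   0   0   0   0   0   0   0]]
```

View pics/board.png

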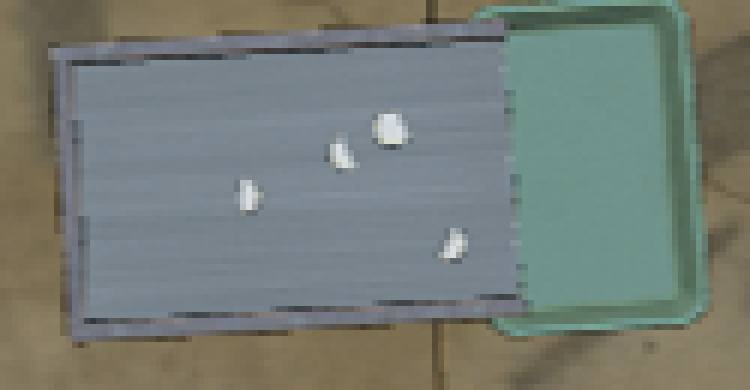

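```bash
cat >> h.py <<'E'
def Rd(psi):
    c,s=np.cos(psi),np.sin(psi); return np.array([[s,0,c],[-c,0,s],[0,-1,0.]])
def plan(*targets):
    """each target (x,y,z,psi): delta from current pose in tool axes"""
    s,Rm=show()
    for t in targets:
        d=Rm.T@(np.array(t[:3])-s["ee_pos"]); w=R.from_matrix(Rm.T@Rd(t[3])).as_rotvec()
        print("turn",np.round(w,3).tolist(),"shift",np.round(d,4).tolist(),"rows",round(float(max(np.linalg.norm(d)/.0417,np.linalg.norm(w)/.125)),1))
E
python3 - <<'E'
from h import *
f=grab_frame("top")
C=[cast(f,325+u/6,180+v/6,0.043)[:2] for u,v in[(52,47),(505,25),(75,340),(522,308)]]
C=np.array(C);print(C.round(4)); y=(C[0]-C[1]+C[2]-C[3]); print("yaw",np.arctan2(-y[0],y[1]),"cen",C.mean(0),np.linalg.norm(C[0]-C[1]),np.linalg.norm(C[0]-C[2]))
for u,v in[(480,5),(690,5),(700,325),(495,330)]: print("tray",cast(f,325+u/6,180+v/6,0.016)[:2].round(3))
# scraper crop
cr=f["frame"][140:185,345:410]; cv2.imwrite("pics/scr.png",cv2.resize(cr,None,fx=10,fy=10,interpolation=cv2.INTER_NEAREST))
plan((.45,-.3,.40,-.5),(.43,.2,.40,.158))
E
```

```text
[[ 0.5712 -0.095 ]
 [ 0.5787 -0.3225]
 [ 0.4244 -0.1041]
 [ 0.437  -0.3276]]
yaw 0.044667311445534354 cen [ 0.50280798 -0.21230588] 0.22764434565201888 0.14706071923249003
tray [ 0.591 -0.314]
tray [ 0.589 -0.422]
tray [ 0.426 -0.422]
tray [ 0.425 -0.318]
t 0.5 p [ 0.1926 -0.6208  0.2312] w 1.0 F [-0.   0.6  0.2]
[[-0.955 -0.     0.296]
 [-0.296  0.    -0.955]
 [ 0.    -1.    -0.   ]]
turn [0.0, -0.77, -0.0] shift [-0.3409, -0.1687, -0.2301] rows 10.7
turn [0.0, -1.428, -0.0] shift [-0.47, -0.1687, -0.7135] rows 20.9
```

View pics/scr.png

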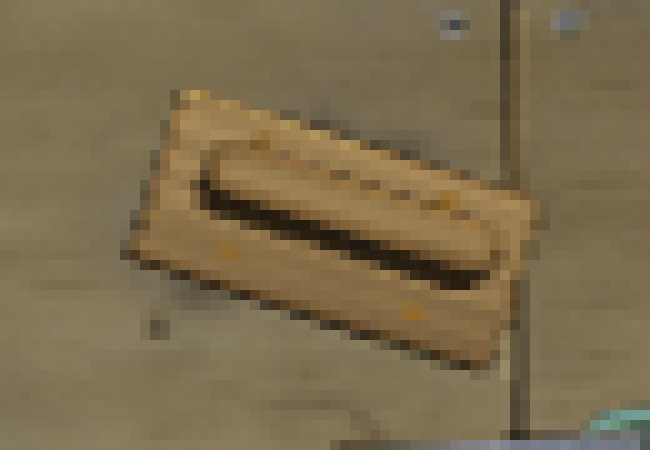

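```bash
python3 -m pendant '[[[0,-0.06,0],[-0.01,-0.03,-0.01],1],[[0,-0.14,0],[-0.05,-0.06,-0.03],0.8],[[0,-0.21,0],[-0.08,-0.08,-0.05],0.5],[[0,-0.28,0],[-0.11,-0.1,-0.075],0],[[0,-0.36,0],[-0.145,-0.12,-0.1],0],[[0,-0.44,0],[-0.18,-0.14,-0.12],0],[[0,-0.5,0],[-0.21,-0.16,-0.14],0],[[0,-0.56,0],[-0.24,-0.17,-0.16],0],[[0,-0.62,0],[-0.27,-0.17,-0.18],0],[[0,-0.7,0],[-0.3,-0.17,-0.2],0],[[0,-0.77,0],[-0.34,-0.17,-0.23],0],[[0,-0.77,0],[-0.34,-0.17,-0.23],0]]'; python3 - <<'E'
from h import *
plan((.42,.22,.40,.158))
E
```

```text
t: 1.5
ee_pos: [0.4532, -0.2937, 0.402]
tool_rot: [0.366, -0.363, 0.606, -0.606]
wrist_force: [-0.3, 0.9, -0.0]
width: 0.003
t 1.5 p [ 0.4532 -0.2937  0.402 ] w 0.003 F [-0.3  0.9 -0. ]
[[-0.469  0.003  0.883]
 [-0.883  0.002 -0.469]
 [-0.003 -1.     0.002]]
turn [-0.003, -0.646, -0.003] shift [-0.4383, 0.003, -0.27] rows 12.3
```

```bash
python3 -m pendant '[[[0,-0.06,0],[-0.035,0,-0.02],0],[[0,-0.12,0],[-0.07,0,-0.045],0],[[0,-0.18,0],[-0.105,0,-0.07],0],[[0,-0.24,0],[-0.14,0,-0.09],0],[[0,-0.3,0],[-0.18,0,-0.11],0],[[0,-0.35,0],[-0.215,0,-0.13],0],[[0,-0.4,0],[-0.25,0,-0.15],0],[[0,-0.46,0],[-0.285,0,-0.17],0],[[0,-0.52,0],[-0.32,0,-0.19],0],[[0,-0.58,0],[-0.36,0,-0.215],0],[[0,-0.62,0],[-0.395,0,-0.24],0],[[0,-0.646,0],[-0.43,0,-0.265],0]]'; python3 -m pendant '[[[0,0,0],[-0.008,0,-0.005],0],[[0,0,0],[-0.008,0,-0.005],0]]'; python3 - <<'E'
from h import *
show()
f=grab_frame("wrist"); cv2.imwrite("pics/w1.png",f["frame"])
E
```

```text
t: 2.5
ee_pos: [0.4232, 0.1977, 0.4017]
tool_rot: [0.536, -0.535, 0.461, -0.462]
wrist_force: [0.9, -0.6, -0.7]
width: -0.001
t: 2.67
ee_pos: [0.4157, 0.2067, 0.4016]
tool_rot: [0.537, -0.537, 0.461, -0.46]
wrist_force: [0.5, -0.1, -0.1]
width: -0.005
t 2.67 p [0.4157 0.2067 0.4016] w -0.005 F [ 0.5 -0.1 -0.1]
[[ 0.153 -0.     0.988]
 [-0.988  0.001  0.153]
 [-0.001 -1.    -0.   ]]
```

View pics/w1.png

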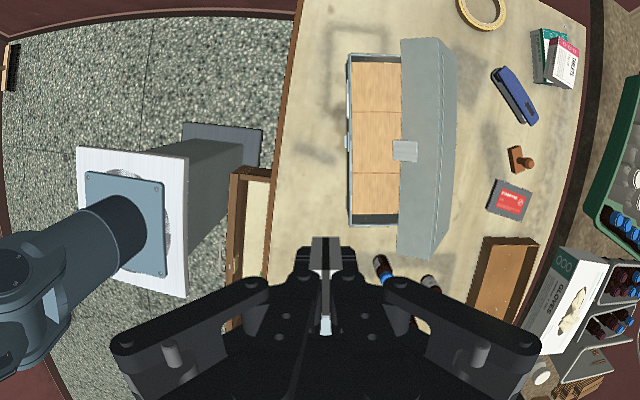

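```bash
cat >> h.py <<'E'
def wray(f,u,v,s):
    a,b=u-f["cx"],v-f["cy"]; r=np.hypot(a,b); th=r/f["fx"]
    d=np.array([np.sin(th)*a/r,-np.sin(th)*b/r,-np.cos(th)])
    M=np.array(f["mount"]); Rm=q2R(s["tool_rot"])
    return np.array(s["ee_pos"])+Rm@M[:3,3], Rm@(M[:3,:3]@d)
def wcast(f,u,v,z,s):
    o,d=wray(f,u,v,s); return o+d*(z-o[2])/d[2]
E
python3 - <<'E'
from h import *
s=get_state(); f=grab_frame("wrist")
a=wcast(f,346,53,0.095,s);b=wcast(f,348,226,0.095,s); print(a,b)
y=(a-b)[:2]; print(np.linalg.norm(y),"yaw",np.arctan2(-y[0],y[1]))
cr=f["frame"][40:240,335:465]; cv2.imwrite("pics/w1c.png",cv2.resize(cr,None,fx=3,fy=3,interpolation=cv2.INTER_NEAREST))
E
```

```text
[0.42143135 0.36436657 0.095     ] [0.46551599 0.10796932 0.095     ]
0.26015957505122034 yaw 0.1702739024008808
```

View pics/w1c.png

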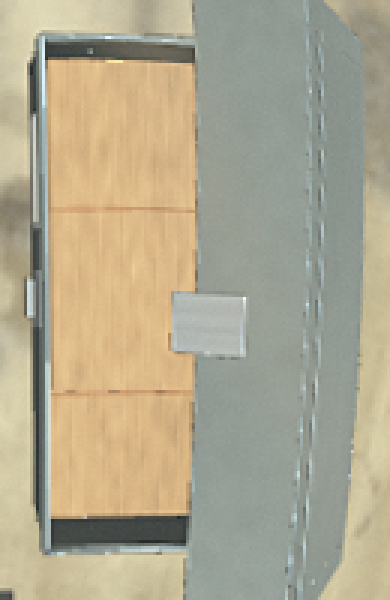

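```bash
python3 - <<'E'
from h import *
s=get_state(); f=grab_frame("wrist")
a=wcast(f,347.5,51.7,0.095,s);b=wcast(f,348.8,224.3,0.095,s); y=(a-b)[:2]; yaw=np.arctan2(-y[0],y[1])
ax=np.array([np.cos(yaw),np.sin(yaw)]); c=(a+b)[:2]/2+0.058*ax
print(a,b,np.linalg.norm(y),yaw,"cen",c)
zs=[]
for u in range(358,392,4):
  for v in range(70,200,6):
    o,d=wray(f,u,v,s); M=np.array(f["mount"]); fw=q2R(s["tool_rot"])@(-M[:3,2]); zz=f["z_map"][v,u]
    if zz>0: zs.append((o+d*zz/(d@fw))[2])
print("pad",np.median(zs),np.std(zs),len(zs))
yaw=.165;ax=np.array([np.cos(yaw),np.sin(yaw)]);ay=np.array([-ax[1],ax[0]])
c=np.array([.5025,.2435])
for x in(-.045,.08,):
  print(c+x*ax-0.045*ay)
plan(*[(*(c+x*ax-.045*ay),z,yaw) for x,z in((-.045,.26),(-.045,.165),(.06,.165),(.085,.165))])
E
```

```text
[0.4246349  0.36476822 0.095     ] [0.466808   0.10895461 0.095     ] 0.25926660539442464 0.16338906664202998 cen [0.50294899 0.24629588]
pad 0.0482950530494643 0.0009196396334000449 195
[0.46550253 0.19171982]
[0.58880482 0.21225136]
t 2.82 p [0.4181 0.2016 0.4012] w -0.004 F [-0.4 -1.   0.6]
[[ 0.143  0.     0.99 ]
 [-0.99  -0.001  0.143]
 [ 0.001 -1.     0.   ]]
turn [-0.0, -0.021, 0.001] shift [0.0164, 0.1412, 0.0454] rows 3.6
turn [-0.0, -0.021, 0.001] shift [0.0163, 0.2362, 0.0454] rows 5.8
turn [-0.0, -0.021, 0.001] shift [0.0141, 0.2362, 0.1504] rows 6.7
turn [-0.0, -0.021, 0.001] shift [0.0136, 0.2362, 0.1754] rows 7.1
```

```bash
python3 - <<'E'
from h import *
s,_=show(); print(s["qvel"].round(3),s["joint_pos"].round(3))
grab_frame("wrist");s,_=show(); print(s["qvel"].round(3),s["joint_pos"].round(3))
E
python3 -m pendant '[[[0,0,0],[0,0,0],0]]'; python3 -m pendant '[[[0,0,0],[0,0,0],0]]'
```

```text
t 2.82 p [0.4181 0.2016 0.4012] w -0.004 F [-0.4 -1.   0.6]
[[ 0.143  0.     0.99 ]
 [-0.99  -0.001  0.143]
 [ 0.001 -1.     0.   ]]
[ 0.014 -0.001  0.011  0.001 -0.001 -0.001 -0.004] [ 0.209  0.128 -0.823  1.734  0.098  1.322 -0.49 ]
t 2.87 p [0.4183 0.2013 0.4012] w 0.003 F [-1.5 -0.3  0.7]
[[ 0.143  0.     0.99 ]
 [-0.99  -0.001  0.143]
 [ 0.001 -1.     0.   ]]
[ 0.009 -0.     0.001 -0.003 -0.004  0.001 -0.002] [ 0.21   0.128 -0.823  1.734  0.098  1.322 -0.49 ]
t: 2.95
ee_pos: [0.4183, 0.2014, 0.4012]
tool_rot: [-0.534, 0.535, -0.463, 0.463]
wrist_force: [-0.7, 0.2, 0.9]
width: -0.004
t: 3.03
ee_pos: [0.4181, 0.2018, 0.4012]
tool_rot: [-0.534, 0.535, -0.463, 0.463]
wrist_force: [-0.1, -0.4, -0.4]
width: 0.001
```

```bash
python3 - <<'E'
from h import *
s=get_state(); f=grab_frame("wrist"); cv2.imwrite("pics/w2c.png",cv2.resize(f["frame"][40:240,335:465],None,fx=3,fy=3,interpolation=cv2.INTER_NEAREST))
E
```

```text
(no output)
```

View pics/w2c.png

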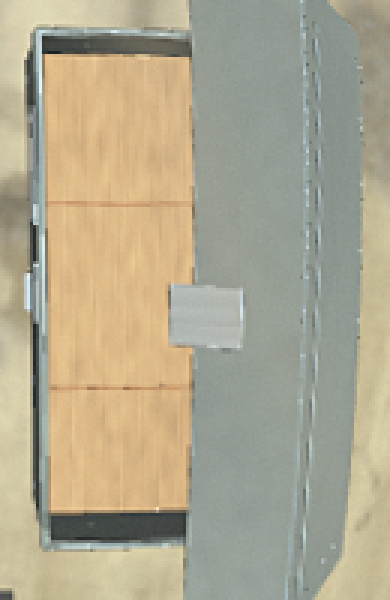

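```bash
python3 - <<'E'
from h import *
s=get_state(); f=grab_frame("wrist")
a=wcast(f,335+35/3,40+29/3,0.095,s);b=wcast(f,335+40/3,40+549/3,0.095,s); y=(a-b)[:2]; yaw=np.arctan2(-y[0],y[1])
ax=np.array([np.cos(yaw),np.sin(yaw)]); c=(a+b)[:2]/2+0.058*ax
print(a,b,np.linalg.norm(y),yaw,"cen",c)
yaw=.163;ax=np.array([np.cos(yaw),np.sin(yaw)]);ay=np.array([-ax[1],ax[0]])
print("hasp y",(wcast(f,335+190/3,40+317/3,0.19,s)[:2]-c)@ay)
plan(*[(*(c+x*ax-.045*ay),z,yaw) for x,z in((-.04,.26),(-.04,.165),(.06,.165),(.085,.165))])
E
```

```text
[0.42357    0.36749472 0.095     ] [0.46579667 0.11075537 0.095     ] 0.26018875127729474 0.16301348047122027 cen [0.50191441 0.24853801]
hasp y -0.0008565220079002423
t 3.13 p [0.4179 0.2023 0.4013] w -0.003 F [-0.3  0.6  0.4]
[[ 0.144  0.     0.99 ]
 [-0.99  -0.     0.144]
 [ 0.    -1.     0.   ]]
turn [-0.0, -0.019, 0.0] shift [0.0121, 0.1413, 0.0506] rows 3.6
turn [-0.0, -0.019, 0.0] shift [0.0121, 0.2363, 0.0506] rows 5.8
turn [-0.0, -0.019, 0.0] shift [0.0102, 0.2363, 0.1506] rows 6.7
turn [-0.0, -0.019, 0.0] shift [0.0097, 0.2363, 0.1756] rows 7.1
```

```bash
python3 -m pendant '[[[0,0,0],[0.006,0.03,0.02],0],[[0,-0.01,0],[0.012,0.06,0.04],0],[[0,-0.02,0],[0.012,0.1,0.05],0],[[0,-0.02,0],[0.012,0.14,0.05],0],[[0,-0.02,0],[0.012,0.17,0.05],0],[[0,-0.02,0],[0.012,0.2,0.05],0],[[0,-0.02,0],[0.012,0.225,0.05],0],[[0,-0.02,0],[0.012,0.236,0.05],0],[[0,-0.02,0],[0.012,0.236,0.05],0],[[0,-0.02,0],[0.012,0.236,0.05],0]]' && python3 -m pendant '[[[0,0,0],[0,0,0.008],0],[[0,0,0],[0,0,0.017],0],[[0,0,0],[0,0,0.026],0],[[0,0,0],[0,0,0.035],0],[[0,0,0],[0,0,0.044],0],[[0,0,0],[0,0,0.053],0],[[0,0,0],[0,0,0.062],0],[[0,0,0],[0,0,0.071],0],[[0,0,0],[0,0,0.08],0]]'
python3 - <<'E'
from h import *
plan()
f=grab_frame("scene"); cv2.imwrite("pics/s1.png",cv2.resize(f["frame"][80:280,260:460],None,fx=3,fy=3))
E
```

```text
t: 3.97
ee_pos: [0.4692, 0.1987, 0.1658]
tool_rot: [0.54, -0.54, 0.457, -0.457]
wrist_force: [-0.2, 0.7, 0.2]
width: 0.001
t: 4.72
ee_pos: [0.5555, 0.2135, 0.1732]
tool_rot: [0.544, -0.535, 0.454, -0.461]
wrist_force: [-1.2, -5.6, 37.2]
width: 0.004
t 4.72 p [0.5555 0.2135 0.1732] w 0.004 F [-1.2 -5.6 37.2]
[[ 0.163  0.015  0.986]
 [-0.987  0.003  0.163]
 [-0.001 -1.     0.016]]
```

View pics/s1.png

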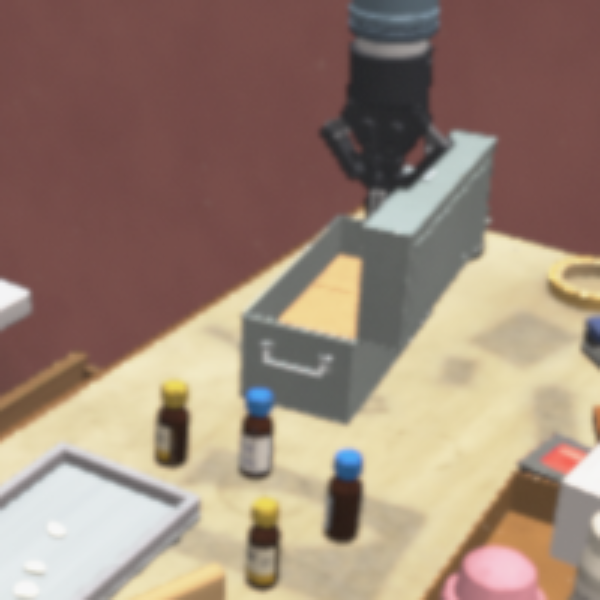

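```bash
python3 -m pendant '[[[0,0,0],[0,-0.008,0],0],[[0,0,0],[0,-0.016,0],0],[[0,0,0],[0,-0.022,0],0],[[0,0,0],[0,-0.022,0],0]]'; python3 - <<'E'
from h import *
plan()
f=grab_frame("scene"); cv2.imwrite("pics/s2.png",cv2.resize(f["frame"][80:180,330:460],None,fx=5,fy=5))
E
```

```text
t: 5.1
ee_pos: [0.5485, 0.2121, 0.1884]
tool_rot: [0.54, -0.539, 0.457, -0.457]
wrist_force: [-0.6, 0.6, 0.1]
width: -0.001
t 5.1 p [0.5485 0.2121 0.1884] w -0.001 F [-0.6  0.6  0.1]
[[ 0.165  0.002  0.986]
 [-0.986  0.001  0.165]
 [-0.001 -1.     0.002]]
```

View pics/s2.png

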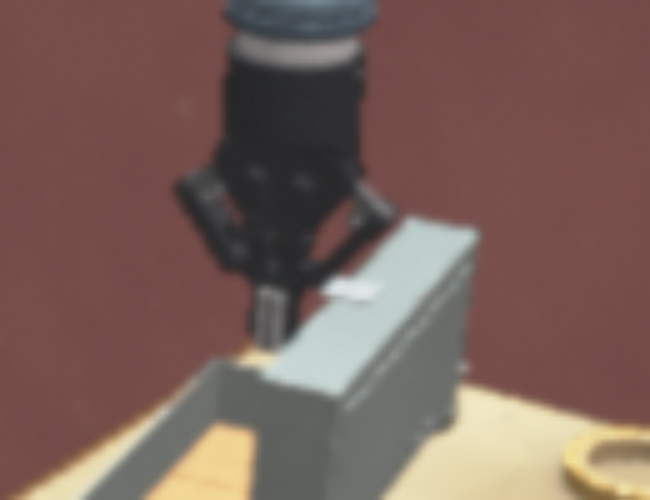

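```bash
python3 -m pendant '[[[0,0,0],[0,0,0.008],0],[[0,0,0],[0,0,0.016],0],[[0,0,0],[0,0,0.024],0],[[0,0,0],[0,0,0.03],0]]';python3 -m pendant '[[[0,0,0],[0,0,0.005],0],[[0,0,0],[0,0,0.01],0],[[0,0,0],[0,0,0.015],0],[[0,0,0],[0,0,0.015],0]]'; python3 - <<'E'
from h import *
plan()
f=grab_frame("scene"); cv2.imwrite("pics/s3.png",cv2.resize(f["frame"][80:180,330:460],None,fx=5,fy=5))
E
```

```text
t: 5.48
ee_pos: [0.5777, 0.2165, 0.1863]
tool_rot: [-0.539, 0.54, -0.457, 0.457]
wrist_force: [-2.2, -0.3, -0.9]
width: -0.006
t: 5.82
ee_pos: [0.5932, 0.2193, 0.1872]
tool_rot: [0.54, -0.539, 0.457, -0.457]
wrist_force: [0.2, -0.3, 0.0]
width: -0.0
t 5.82 p [0.5932 0.2193 0.1872] w -0.0 F [ 0.2 -0.3  0. ]
[[ 0.165  0.001  0.986]
 [-0.986  0.     0.165]
 [-0.    -1.     0.001]]
```

View pics/s3.png

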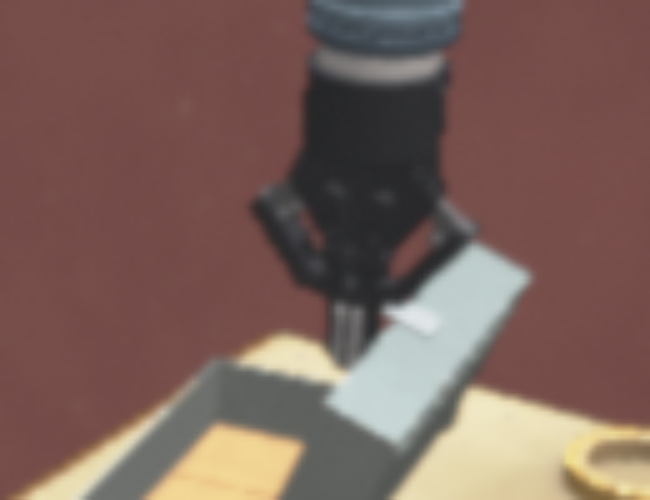

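```bash
python3 -m pendant '[[[0,0,0],[0,0,-0.01],0],[[0,0,0],[0,-0.01,-0.03],0],[[0,0,0],[0,-0.04,-0.04],0],[[0,0,0],[0,-0.08,-0.05],0.3],[[0,0,0],[0.03,-0.11,-0.05],0.7],[[0,0,0],[0.07,-0.13,-0.05],0.7],[[0,0,0],[0.11,-0.13,-0.04],0.7],[[0,0,0],[0.15,-0.13,-0.03],0.7],[[0,0,0],[0.19,-0.13,-0.02],0.7],[[0,0,0],[0.23,-0.13,-0.02],0.7],[[0,0,0],[0.27,-0.13,-0.02],0.7],[[0,0,0],[0.31,-0.13,-0.02],0.7]]'; python3 -m pendant '[[[0,0,0],[0.03,0,0],0.7],[[0,0,0],[0.03,0,0],0.7],[[0,0,0],[0.03,0,0],0.7],[[0,0,0],[0.03,0,0],0.7]]'
python3 - <<'E'
from h import *
show()
f=grab_frame("wrist"); cv2.imwrite("pics/w3.png",f["frame"])
f=grab_frame("top"); cv2.imwrite("pics/t3.png",cv2.resize(f["frame"][140:250,140:450],None,fx=2.5,fy=2.5))
E
```

```text
t: 6.87
ee_pos: [0.6242, -0.0922, 0.318]
tool_rot: [0.54, -0.539, 0.456, -0.458]
wrist_force: [0.9, 1.0, -0.4]
width: 0.699
t: 7.2
ee_pos: [0.6288, -0.1185, 0.3177]
tool_rot: [0.54, -0.539, 0.457, -0.457]
wrist_force: [0.7, 1.1, 0.5]
width: 0.695
t 7.2 p [ 0.6288 -0.1185  0.3177] w 0.695 F [0.7 1.1 0.5]
[[ 0.166  0.001  0.986]
 [-0.986  0.001  0.166]
 [-0.001 -1.     0.001]]
```

View pics/w3.png

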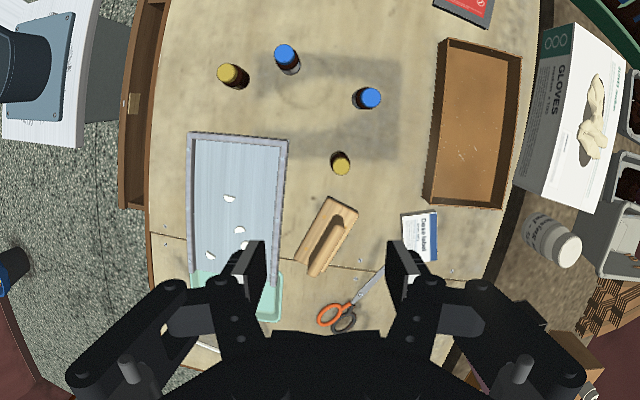

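View pics/t3.png

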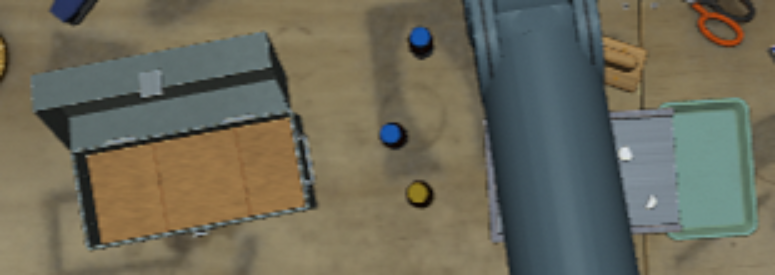

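```bash
cat >> h.py <<'E'
def wcaps(f,s,roi=None,z=0.077):
    h=cv2.cvtColor(f["frame"],cv2.COLOR_BGR2HSV); out=[]
    for col,hr in(("blue",(100,120)),("yel",(18,32))):
        m=cv2.inRange(h,(hr[0],120,60),(hr[1],255,255))
        if roi: M=np.zeros_like(m);a,b,c,d=roi;M[a:b,c:d]=m[a:b,c:d];m=M
        n,l,st,ce=cv2.connectedComponentsWithStats(m)
        for i in range(1,n):
            if st[i][4]>120: out.append((col,st[i].tolist(),ce[i].round(1).tolist(),wcast(f,*ce[i],z,s)[:2].round(4).tolist()))
    return out
E
python3 - <<'E'
from h import *
s=get_state();f=grab_frame("wrist")
for o in wcaps(f,s,(30,190,205,400)): print(o)
E
```

```text
('blue', [275, 45, 20, 21, 325], [284.3, 54.9], [0.5542, 0.0153])
('blue', [360, 89, 21, 20, 315], [370.2, 98.1], [0.667, -0.0208])
('yel', [217, 64, 21, 20, 319], [227.0, 73.3], [0.485, -0.0158])
('yel', [332, 158, 18, 18, 241], [340.6, 166.3], [0.6461, -0.1116])
```

```bash
python3 - <<'E'
from h import *
plan((.647,-.111,.318,.163),(.647,-.111,.031,.163))
E
```

```text
t 7.35 p [ 0.6287 -0.1175  0.3177] w 0.699 F [-0.7 -0.9 -0.5]
[[ 0.168  0.001  0.986]
 [-0.986  0.     0.168]
 [-0.    -1.     0.001]]
turn [-0.001, 0.006, -0.0] shift [-0.0034, -0.0002, 0.0191] rows 0.5
turn [-0.001, 0.006, -0.0] shift [-0.0033, 0.2868, 0.0189] rows 6.9
```

```bash
python3 -m pendant '[[[0,0,0],[-0.003,0.02,0.01],0.62],[[0,0,0],[-0.003,0.05,0.019],0.62],[[0,0,0],[-0.003,0.09,0.019],0.62],[[0,0,0],[-0.003,0.13,0.019],0.62],[[0,0,0],[-0.003,0.17,0.019],0.62],[[0,0,0],[-0.003,0.205,0.019],0.62],[[0,0,0],[-0.003,0.23,0.019],0.62],[[0,0,0],[-0.003,0.25,0.019],0.62],[[0,0,0],[-0.003,0.27,0.019],0.62],[[0,0,0],[-0.003,0.28,0.019],0.62],[[0,0,0],[-0.003,0.287,0.019],0.62],[[0,0,0],[-0.003,0.287,0.019],0.62]]' 30; python3 -m pendant '[[[0,0,0],[0,0,0],0],[[0,0,0],[0,0,0],0],[[0,0,0],[0,0,0],0],[[0,0,0],[0,0,0],0],[[0,0,0],[0,0,0],0]]' 30; python3 - <<'E'
from h import *
show()
f=grab_frame("scene"); cv2.imwrite("pics/s4.png",cv2.resize(f["frame"][160:310,280:450],None,fx=4,fy=4))
E
```

```text
t: 8.35
ee_pos: [0.6463, -0.1126, 0.0295]
tool_rot: [-0.54, 0.54, -0.457, 0.456]
wrist_force: [0.2, -0.1, -0.0]
width: 0.621
t: 8.77
ee_pos: [0.6481, -0.1133, 0.0318]
tool_rot: [0.54, -0.539, 0.456, -0.458]
wrist_force: [-0.2, -0.3, 5.9]
width: 0.298
t 8.77 p [ 0.6481 -0.1133  0.0318] w 0.298 F [-0.2 -0.3  5.9]
[[ 0.165  0.003  0.986]
 [-0.986 -0.     0.165]
 [ 0.001 -1.     0.003]]
```

View pics/s4.png

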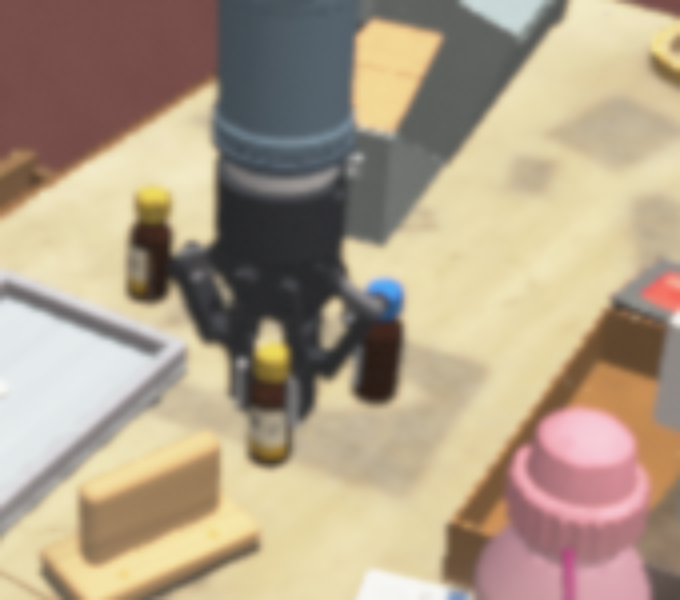

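```bash
cat >> h.py <<'E'
TC=np.array([.5025,.247]);TY=.163;AX=np.array([np.cos(TY),np.sin(TY)]);AY=np.array([-AX[1],AX[0]])
def tin(x,y): return TC+x*AX+y*AY
E
python3 -m pendant '[[[0,0,0],[0,-0.01,0],0],[[0,0,0],[0,-0.03,0],0],[[0,0,0],[0,-0.06,0],0],[[0,0,0],[0,-0.09,0],0],[[0,0,0],[0,-0.12,0],0],[[0,0,0],[0,-0.15,0],0],[[0,0,0],[0,-0.17,0],0],[[0,0,0],[0,-0.18,0],0],[[0,0,0],[0,-0.18,0],0]]'; python3 - <<'E'
from h import *
p=tin(-.008,.075); plan((*p,.21,TY)); print(p)
f=grab_frame("scene"); cv2.imwrite("pics/s5.png",cv2.resize(f["frame"][100:310,280:450],None,fx=3,fy=3))
E
```

```text
t: 9.57
ee_pos: [0.648, -0.1135, 0.2131]
tool_rot: [0.54, -0.539, 0.456, -0.458]
wrist_force: [1.0, 0.4, -1.0]
width: 0.299
t 9.57 p [ 0.648  -0.1135  0.2131] w 0.299 F [ 1.   0.4 -1. ]
[[ 0.165  0.004  0.986]
 [-0.986 -0.001  0.165]
 [ 0.001 -1.     0.004]]
turn [-0.004, 0.003, 0.001] shift [-0.4546, 0.0021, -0.0918] rows 11.1
[0.4824351  0.31970763]
```

View pics/s5.png

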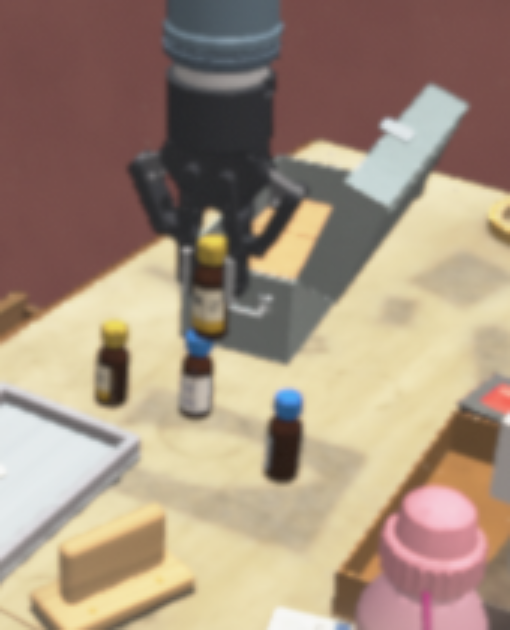

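```bash
python3 -m pendant '[[[0,0,0],[-0.01,0,-0.002],0],[[0,0,0],[-0.03,0,-0.005],0],[[0,0,0],[-0.055,0,-0.01],0],[[0,0,0],[-0.08,0,-0.015],0],[[0,0,0],[-0.105,0,-0.02],0],[[0,0,0],[-0.13,0,-0.025],0],[[0,0,0],[-0.155,0,-0.03],0],[[0,0,0],[-0.18,0,-0.035],0],[[0,0,0],[-0.205,0,-0.04],0],[[0,0,0],[-0.23,0,-0.046],0],[[0,0,0],[-0.255,0,-0.05],0],[[0,0,0],[-0.28,0,-0.055],0]]'; python3 -m pendant '[[[0,0,0],[-0.025,0,-0.005],0],[[0,0,0],[-0.05,0,-0.01],0],[[0,0,0],[-0.075,0,-0.015],0],[[0,0,0],[-0.1,0,-0.02],0],[[0,0,0],[-0.12,0,-0.025],0],[[0,0,0],[-0.14,0,-0.03],0],[[0,0,0],[-0.155,0,-0.034],0],[[0,0,0],[-0.168,0,-0.037],0],[[0,0,0],[-0.175,0,-0.037],0],[[0,0,0],[-0.175,0,-0.037],0],[[0,0,0],[-0.175,0,-0.037],0]]'
python3 - <<'E'
from h import *
p=tin(-.008,.075); plan((*p,.21,TY),(*p,.1,TY)); print(p)
E
```

```text
t: 10.62
ee_pos: [0.544, 0.1549, 0.2083]
tool_rot: [-0.539, 0.541, -0.457, 0.456]
wrist_force: [0.8, 0.7, -0.8]
width: 0.3
t: 11.53
ee_pos: [0.4809, 0.3195, 0.2096]
tool_rot: [-0.539, 0.54, -0.457, 0.457]
wrist_force: [-0.6, 0.4, -0.3]
width: 0.301
t 11.53 p [0.4809 0.3195 0.2096] w 0.301 F [-0.6  0.4 -0.3]
[[ 0.165 -0.001  0.986]
 [-0.986 -0.001  0.165]
 [ 0.001 -1.    -0.001]]
turn [0.001, 0.003, 0.001] shift [0.0001, -0.0004, 0.0016] rows 0.0
turn [0.001, 0.003, 0.001] shift [-0.0, 0.1096, 0.0017] rows 2.6
[0.4824351  0.31970763]
```

```bash
python3 -m pendant '[[[0,0,0],[0,0.01,0],0],[[0,0,0],[0,0.03,0],0],[[0,0,0],[0,0.05,0],0],[[0,0,0],[0,0.07,0],0],[[0,0,0],[0,0.085,0],0],[[0,0,0],[0,0.095,0],0],[[0,0,0],[0,0.1,0],0],[[0,0,0],[0,0.105,0],0],[[0,0,0],[0,0.108,0],0],[[0,0,0],[0,0.11,0],0],[[0,0,0],[0,0.11,0],0]]'
python3 - <<'E'
from h import *
show()
f=grab_frame("scene"); cv2.imwrite("pics/s6.png",cv2.resize(f["frame"][80:230,320:450],None,fx=4,fy=4))
f=grab_frame("wrist"); cv2.imwrite("pics/w6.png",f["frame"])
E
```

```text
t: 12.45
ee_pos: [0.4811, 0.3202, 0.1005]
tool_rot: [0.54, -0.54, 0.457, -0.457]
wrist_force: [0.2, 0.7, -0.4]
width: 0.302
t 12.45 p [0.4811 0.3202 0.1005] w 0.302 F [ 0.2  0.7 -0.4]
[[ 0.165  0.     0.986]
 [-0.986  0.     0.165]
 [-0.    -1.     0.   ]]
```

View pics/s6.png

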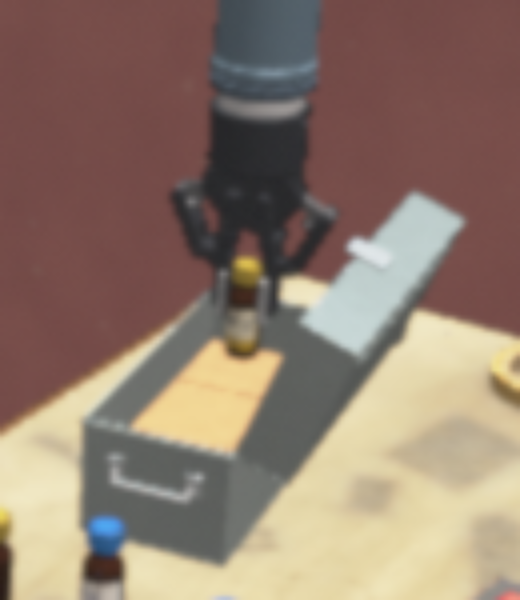

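View pics/w6.png

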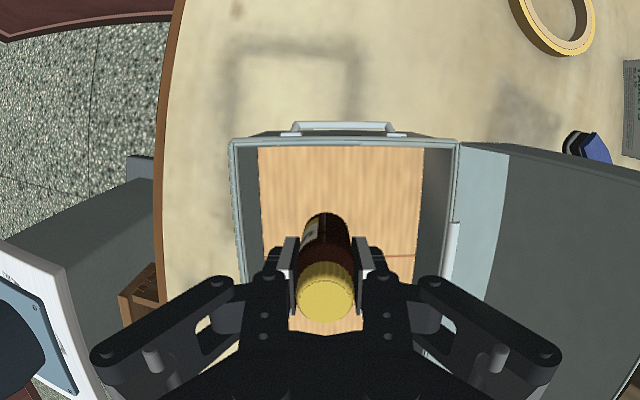

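```bash
python3 -m pendant '[[[0,0,0],[0,0.002,0],0],[[0,0,0],[0,0.004,0],0],[[0,0,0],[0,0.006,0],0],[[0,0,0],[0,0.008,0],0],[[0,0,0],[0,0.01,0],0],[[0,0,0],[0,0.012,0],0],[[0,0,0],[0,0.014,0],0]]'; python3 -m pendant '[[[0,0,0],[0,0.001,0],0],[[0,0,0],[0,0.002,0],0],[[0,0,0],[0,0.003,0],0]]'
```

```text
t: 13.13
ee_pos: [0.4809, 0.3201, 0.086]
tool_rot: [-0.54, 0.54, -0.457, 0.457]
wrist_force: [0.3, -0.1, -0.6]
width: 0.296
t: 13.38
ee_pos: [0.4809, 0.3202, 0.0832]
tool_rot: [0.54, -0.54, 0.457, -0.457]
wrist_force: [-0.4, 0.1, -0.2]
width: 0.302
```

```bash
python3 -m pendant '[[[0,0,0],[0,0.001,0],0],[[0,0,0],[0,0.002,0],0],[[0,0,0],[0,0.002,0],0]]'
```

```text
t: 13.63
ee_pos: [0.4808, 0.3201, 0.0811]
tool_rot: [-0.54, 0.54, -0.457, 0.457]
wrist_force: [-0.3, -0.6, -0.8]
width: 0.3
```

```bash
python3 -m pendant '[[[0,0,0],[0,0.001,0],0],[[0,0,0],[0,0.002,0],0],[[0,0,0],[0,0.002,0],0]]'
```

```text
t: 13.88
ee_pos: [0.481, 0.3203, 0.0796]
tool_rot: [0.54, -0.54, 0.457, -0.457]
wrist_force: [-0.8, -0.0, 3.0]
width: 0.298
```

```bash
python3 -m pendant '[[[0,0,0],[0,0.0005,0],0],[[0,0,0],[0,0.001,0],0]]'; python3 -m pendant '[[[0,0,0],[0,0,0],0.33],[[0,0,0],[0,0,0],0.37],[[0,0,0],[0,0,0],0.42],[[0,0,0],[0,0,0],0.5],[[0,0,0],[0,0,0],0.55],[[0,0,0],[0,0,0],0.55]]'; python3 -m pendant '[[[0,0,0],[0,-0.01,0],0.55],[[0,0,0],[0,-0.03,0],0.55],[[0,0,0],[0,-0.06,0],0.55],[[0,0,0],[0,-0.09,0],0.55],[[0,0,0],[0,-0.12,0],0.55],[[0,0,0],[0,-0.14,0],0.55],[[0,0,0],[0,-0.14,0],0.55]]'; python3 - <<'E'
from h import *
show()
f=grab_frame("wrist"); cv2.imwrite("pics/w7.png",f["frame"])
plan((.6675,-.0205,.25,TY),(.6675,-.0205,.031,TY))
E
```

```text
t: 14.05
ee_pos: [0.4811, 0.3206, 0.0795]
tool_rot: [0.54, -0.54, 0.457, -0.457]
wrist_force: [-3.8, -2.7, 14.7]
width: 0.297
t: 14.55
ee_pos: [0.4808, 0.3201, 0.0782]
tool_rot: [-0.54, 0.54, -0.457, 0.457]
wrist_force: [0.0, 0.8, -0.5]
width: 0.549
t: 15.13
ee_pos: [0.4827, 0.3223, 0.2237]
tool_rot: [0.543, -0.537, 0.456, -0.458]
wrist_force: [0.5, 0.4, 0.4]
width: 0.55
t 15.13 p [0.4827 0.3223 0.2237] w 0.55 F [0.5 0.4 0.4]
[[ 0.165  0.007  0.986]
 [-0.986  0.005  0.165]
 [-0.003 -1.     0.007]]
t 15.18 p [0.482  0.3213 0.2213] w 0.549 F [ 0.6 -0.7 -0.8]
[[ 0.165  0.004  0.986]
 [-0.986  0.003  0.165]
 [-0.002 -1.     0.005]]
turn [-0.005, 0.003, -0.002] shift [0.3677, -0.0289, 0.1266] rows 9.4
turn [-0.005, 0.003, -0.002] shift [0.3681, 0.1901, 0.1256] rows 10.4
```

View pics/w7.png

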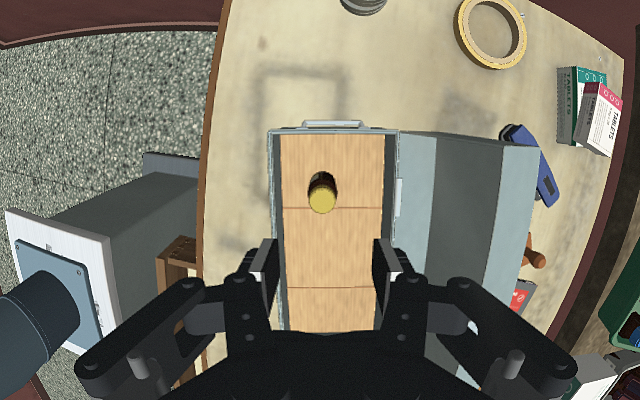

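```bash
python3 -m pendant '[[[0,0,0],[0.015,-0.015,0],0.55],[[0,0,0],[0.04,-0.03,0.005],0.6],[[0,0,0],[0.075,-0.03,0.015],0.6],[[0,0,0],[0.11,-0.03,0.03],0.6],[[0,0,0],[0.145,-0.03,0.04],0.6],[[0,0,0],[0.18,-0.03,0.052],0.6],[[0,0,0],[0.215,-0.03,0.065],0.6],[[0,0,0],[0.25,-0.03,0.08],0.6],[[0,0,0],[0.285,-0.03,0.092],0.6],[[0,0,0],[0.32,-0.03,0.105],0.6],[[0,0,0],[0.35,-0.03,0.12],0.6],[[0,0,0],[0.368,-0.03,0.127],0.6]]'; python3 -m pendant '[[[0,0,0],[0,0,0],0.6],[[0,0,0],[0,0,0],0.6],[[0,0,0],[0,0,0],0.6]]'; python3 - <<'E'
from h import *
plan((.6675,-.0205,.031,TY))
E
```

```text
t: 16.18
ee_pos: [0.6679, -0.0271, 0.2466]
tool_rot: [-0.538, 0.54, -0.458, 0.458]
wrist_force: [-0.2, -0.2, 0.0]
width: 0.605
t: 16.43
ee_pos: [0.666, -0.0205, 0.2474]
tool_rot: [-0.54, 0.54, -0.457, 0.456]
wrist_force: [-0.4, -0.0, -0.6]
width: 0.604
t 16.43 p [ 0.666  -0.0205  0.2474] w 0.604 F [-0.4 -0.  -0.6]
[[ 0.167 -0.002  0.986]
 [-0.986  0.001  0.167]
 [-0.001 -1.    -0.002]]
turn [0.002, 0.004, -0.001] shift [0.0005, 0.2164, 0.0018] rows 5.2
```

```bash
python3 -m pendant '[[[0,0,0],[0,0.02,0.002],0.6],[[0,0,0],[0,0.05,0.002],0.6],[[0,0,0],[0,0.085,0.002],0.6],[[0,0,0],[0,0.12,0.002],0.6],[[0,0,0],[0,0.15,0.002],0.6],[[0,0,0],[0,0.175,0.002],0.6],[[0,0,0],[0,0.195,0.002],0.6],[[0,0,0],[0,0.208,0.002],0.6],[[0,0,0],[0,0.216,0.002],0.6],[[0,0,0],[0,0.216,0.002],0.6],[[0,0,0],[0,0.216,0.002],0.6]]'; python3 -m pendant '[[[0,0,0],[0,0,0],0],[[0,0,0],[0,0,0],0],[[0,0,0],[0,0,0],0],[[0,0,0],[0,0,0],0],[[0,0,0],[0,0,0],0]]' 30;  python3 -m pendant '[[[0,0,0],[0,-0.01,0],0],[[0,0,0],[0,-0.03,0],0],[[0,0,0],[0,-0.06,0],0],[[0,0,0],[0,-0.09,0],0],[[0,0,0],[0,-0.12,0],0],[[0,0,0],[0,-0.15,0],0],[[0,0,0],[0,-0.175,0],0],[[0,0,0],[0,-0.19,0],0],[[0,0,0],[0,-0.19,0],0]]'; python3 - <<'E'
from h import *
p=tin(-.008,.025); plan((*p,.215,TY)); print(p)
f=grab_frame("scene"); cv2.imwrite("pics/s8.png",cv2.resize(f["frame"][100:310,280:450],None,fx=3,fy=3))
E
```

```text
t: 17.35
ee_pos: [0.6693, -0.0208, 0.0331]
tool_rot: [0.54, -0.54, 0.457, -0.457]
wrist_force: [-0.1, -0.2, 0.5]
width: 0.601
t: 17.77
ee_pos: [0.6699, -0.0214, 0.0339]
tool_rot: [0.54, -0.539, 0.456, -0.457]
wrist_force: [-1.5, 1.0, 6.4]
width: 0.344
t: 18.52
ee_pos: [0.6711, -0.0211, 0.2273]
tool_rot: [0.541, -0.538, 0.455, -0.459]
wrist_force: [0.9, -0.5, -0.7]
width: 0.34
t 18.52 p [ 0.6711 -0.0211  0.2273] w 0.34 F [ 0.9 -0.5 -0.7]
[[ 0.165  0.007  0.986]
 [-0.986  0.     0.165]
 [ 0.001 -1.     0.007]]
turn [-0.007, 0.003, 0.001] shift [-0.3173, 0.011, -0.13] rows 8.2
[0.49054906 0.27037039]
```

View pics/s8.png

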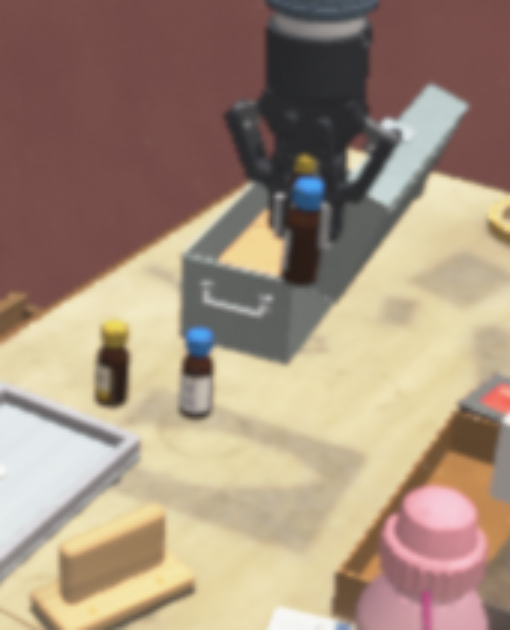

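```bash
python3 -m pendant '[[[0,0,0],[-0.005,0,-0.01],0],[[0,0,0],[-0.015,0,-0.03],0],[[0,0,0],[-0.03,0,-0.05],0],[[0,0,0],[-0.045,0,-0.07],0],[[0,0,0],[-0.065,0,-0.09],0],[[0,0,0],[-0.085,0,-0.105],0],[[0,0,0],[-0.105,0,-0.115],0],[[0,0,0],[-0.13,0,-0.125],0],[[0,0,0],[-0.155,0,-0.13],0],[[0,0,0],[-0.18,0,-0.13],0],[[0,0,0],[-0.205,0,-0.13],0],[[0,0,0],[-0.23,0,-0.13],0]]'; python3 -m pendant '[[[0,0,0],[-0.025,0,0],0],[[0,0,0],[-0.045,0,0],0],[[0,0,0],[-0.065,0,0],0],[[0,0,0],[-0.08,0,0],0],[[0,0,0],[-0.087,0,0],0],[[0,0,0],[-0.087,0,0],0],[[0,0,0],[-0.087,0,0],0],[[0,0,0],[-0.087,0,0],0]]'
python3 - <<'E'
from h import *
p=tin(-.008,.025); plan((*p,.1,TY)); print(p)
E
```

```text
t: 19.57
ee_pos: [0.5014, 0.1843, 0.221]
tool_rot: [-0.539, 0.54, -0.457, 0.457]
wrist_force: [0.8, 0.3, -1.0]
width: 0.345
t: 20.23
ee_pos: [0.4886, 0.268, 0.2217]
tool_rot: [-0.539, 0.54, -0.457, 0.457]
wrist_force: [0.9, 0.1, -1.6]
width: 0.342
t 20.23 p [0.4886 0.268  0.2217] w 0.342 F [ 0.9  0.1 -1.6]
[[ 0.164 -0.001  0.987]
 [-0.987 -0.001  0.164]
 [ 0.001 -1.    -0.001]]
turn [0.001, 0.001, 0.001] shift [-0.0022, 0.1217, 0.0025] rows 2.9
[0.49054906 0.27037039]
```

```bash
python3 -m pendant '[[[0,0,0],[0,0.01,0],0],[[0,0,0],[-0.002,0.03,0.002],0],[[0,0,0],[-0.002,0.055,0.002],0],[[0,0,0],[-0.002,0.08,0.002],0],[[0,0,0],[-0.002,0.1,0.002],0],[[0,0,0],[-0.002,0.115,0.002],0],[[0,0,0],[-0.002,0.123,0.002],0],[[0,0,0],[-0.002,0.128,0.002],0],[[0,0,0],[-0.002,0.132,0.002],0],[[0,0,0],[-0.002,0.133,0.002],0],[[0,0,0],[-0.002,0.133,0.002],0]]'; python3 -m pendant '[[[0,0,0],[0,0.001,0],0],[[0,0,0],[0,0.002,0],0],[[0,0,0],[0,0.003,0],0],[[0,0,0],[0,0.003,0],0]]'
```

```text
t: 21.15
ee_pos: [0.4903, 0.2721, 0.0897]
tool_rot: [0.54, -0.539, 0.457, -0.457]
wrist_force: [-1.1, -0.3, -2.0]
width: 0.348
t: 21.48
ee_pos: [0.49, 0.272, 0.0864]
tool_rot: [0.54, -0.54, 0.457, -0.457]
wrist_force: [-0.4, 0.3, -1.1]
width: 0.342
```

```bash
python3 -m pendant '[[[0,0,0],[0,0.001,0],0],[[0,0,0],[0,0.002,0],0],[[0,0,0],[0,0.002,0],0]]'
```

```text
t: 21.73
ee_pos: [0.4898, 0.2719, 0.0841]
tool_rot: [-0.54, 0.54, -0.457, 0.457]
wrist_force: [0.0, -1.0, -0.2]
width: 0.342
```

```bash
python3 -m pendant '[[[0,0,0],[0,0.001,0],0],[[0,0,0],[0,0.002,0],0],[[0,0,0],[0,0.002,0],0]]'
```

```text
t: 21.98
ee_pos: [0.4898, 0.2719, 0.0821]
tool_rot: [-0.54, 0.54, -0.457, 0.457]
wrist_force: [0.4, 0.6, -1.3]
width: 0.347
```

```bash
python3 -m pendant '[[[0,0,0],[0,0.0005,0],0],[[0,0,0],[0,0.001,0],0],[[0,0,0],[0,0.001,0],0]]'
```

```text
t: 22.23
ee_pos: [0.4899, 0.2723, 0.0817]
tool_rot: [0.54, -0.54, 0.457, -0.457]
wrist_force: [-1.5, -0.5, 3.3]
width: 0.347
```

```bash
python3 -m pendant '[[[0,0,0],[0,0.0003,0],0.37],[[0,0,0],[0,0.0003,0],0.4],[[0,0,0],[0,0.0003,0],0.45],[[0,0,0],[0,0.0003,0],0.52],[[0,0,0],[0,0.0003,0],0.58],[[0,0,0],[0,0.0003,0],0.58]]'; python3 -m pendant '[[[0,0,0],[0,-0.01,0],0.58],[[0,0,0],[0,-0.03,0],0.58],[[0,0,0],[0,-0.06,0],0.58],[[0,0,0],[0,-0.09,0],0.58],[[0,0,0],[0,-0.12,0],0.58],[[0,0,0],[0,-0.14,0],0.58],[[0,0,0],[0,-0.145,0],0.58],[[0,0,0],[0,-0.145,0],0.58]]'; python3 - <<'E'
from h import *
f=grab_frame("wrist"); cv2.imwrite("pics/w9.png",f["frame"])
plan((.555,.016,.22,TY),(.555,.016,.031,TY))
E
```

```text
t: 22.73
ee_pos: [0.49, 0.2719, 0.0809]
tool_rot: [-0.54, 0.54, -0.457, 0.457]
wrist_force: [-0.5, 0.6, -0.8]
width: 0.58
t: 23.4
ee_pos: [0.4908, 0.2726, 0.2281]
tool_rot: [0.541, -0.539, 0.456, -0.457]
wrist_force: [0.6, -0.6, 0.1]
width: 0.578
t 23.45 p [0.4901 0.2719 0.2264] w 0.581 F [-0.4 -0.5  0. ]
[[ 0.165  0.001  0.986]
 [-0.986  0.     0.165]
 [ 0.    -1.     0.001]]
turn [-0.001, 0.003, 0.0] shift [0.2631, 0.0064, 0.0218] rows 6.3
turn [-0.001, 0.003, 0.0] shift [0.2631, 0.1954, 0.0216] rows 7.9
```

View pics/w9.png

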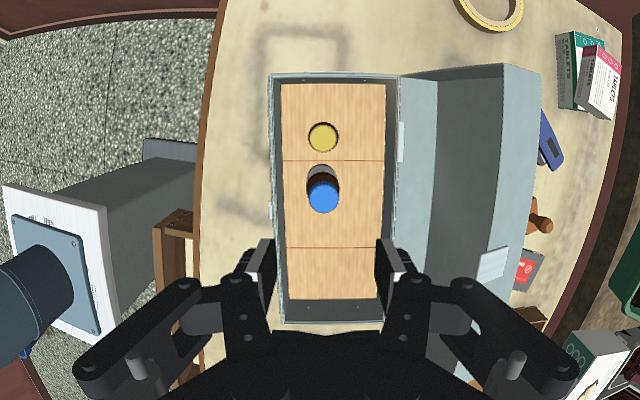

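```bash
python3 -m pendant '[[[0,0,0],[0.01,-0.005,0],0.58],[[0,0,0],[0.035,-0.005,0],0.58],[[0,0,0],[0.065,-0.005,0.005],0.58],[[0,0,0],[0.095,-0.005,0.008],0.58],[[0,0,0],[0.13,-0.005,0.011],0.58],[[0,0,0],[0.165,-0.005,0.014],0.58],[[0,0,0],[0.2,-0.005,0.017],0.58],[[0,0,0],[0.23,-0.005,0.02],0.58],[[0,0,0],[0.25,-0.005,0.021],0.58],[[0,0,0],[0.26,-0.005,0.022],0.58],[[0,0,0],[0.263,-0.005,0.022],0.58],[[0,0,0],[0.263,-0.005,0.022],0.58]]';  python3 -m pendant '[[[0,0,0],[0,0,0],0.58],[[0,0,0],[0,0,0],0.58],[[0,0,0],[0,0,0],0.58]]'; python3 - <<'E'
from h import *
plan((.5548,.016,.031,TY))
f=grab_frame("top"); cv2.imwrite("pics/t9.png",cv2.resize(f["frame"][140:250,140:450],None,fx=2.5,fy=2.5))
E
```

```text
t: 24.45
ee_pos: [0.5546, 0.0162, 0.2303]
tool_rot: [-0.539, 0.54, -0.457, 0.456]
wrist_force: [0.1, 0.2, -0.3]
width: 0.581
t: 24.7
ee_pos: [0.5548, 0.018, 0.231]
tool_rot: [0.54, -0.54, 0.456, -0.456]
wrist_force: [-0.2, -0.1, 0.0]
width: 0.581
t 24.7 p [0.5548 0.018  0.231 ] w 0.581 F [-0.2 -0.1  0. ]
[[ 0.168 -0.     0.986]
 [-0.986  0.     0.168]
 [-0.001 -1.    -0.   ]]
turn [0.0, 0.006, -0.001] shift [0.002, 0.2, -0.0003] rows 4.8
```

View pics/t9.png

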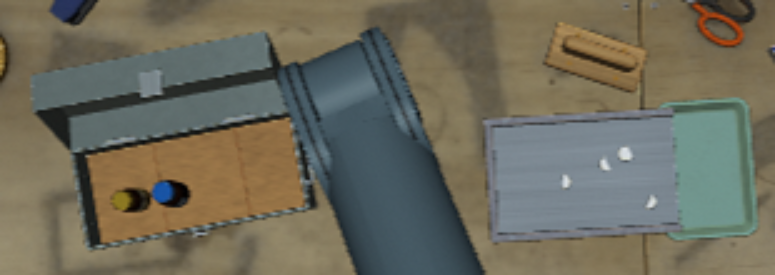

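```bash
python3 -m pendant '[[[0,0.06,0],[0.001,0.005,0],0.58],[[0,0.15,0],[0.002,0.03,0],0.58],[[0,0.24,0],[0.002,0.06,0],0.58],[[0,0.34,0],[0.002,0.085,0],0.58],[[0,0.45,0],[0.002,0.1,0],0.58],[[0,0.55,0],[0.002,0.11,0],0.58],[[0,0.63,0],[0.002,0.12,0],0.58],[[0,0.66,0],[0.002,0.125,0],0.58],[[0,0.66,0],[0.002,0.125,0],0.58],[[0,0.66,0],[0.002,0.125,0],0.58]]'; python3 - <<'E'
from h import *
plan((.5548,.016,.031,-.5))
E
```

```text
t: 25.58
ee_pos: [0.5553, 0.015, 0.106]
tool_rot: [0.363, -0.363, 0.607, -0.607]
wrist_force: [0.5, 0.0, -0.7]
width: 0.574
t 25.58 p [0.5553 0.015  0.106 ] w 0.574 F [ 0.5  0.  -0.7]
[[-0.472 -0.     0.882]
 [-0.882  0.    -0.472]
 [ 0.    -1.    -0.   ]]
turn [0.0, 0.008, 0.0] shift [-0.0007, 0.075, -0.0009] rows 1.8
```

```bash
python3 -m pendant '[[[0,0,0],[0,0.01,0],0.58],[[0,0,0],[0,0.025,0],0.58],[[0,0,0],[0,0.04,0],0.58],[[0,0,0],[0,0.055,0],0.58],[[0,0,0],[0,0.066,0],0.58],[[0,0,0],[0,0.073,0],0.58],[[0,0,0],[0,0.073,0],0.58],[[0,0,0],[0,0.073,0],0.58]]'; python3 -m pendant '[[[0,0,0],[0,0,0],0],[[0,0,0],[0,0,0],0],[[0,0,0],[0,0,0],0],[[0,0,0],[0,0,0],0],[[0,0,0],[0,0,0],0]]' 30;  python3 -m pendant '[[[0,0,0],[0,-0.01,0],0],[[0,0,0],[0,-0.03,0],0],[[0,0,0],[0,-0.06,0],0],[[0,0,0],[0,-0.09,0],0],[[0,-0.1,0],[0,-0.12,0],0],[[0,-0.2,0],[0,-0.15,0],0],[[0,-0.3,0],[0,-0.175,0],0],[[0,-0.4,0],[0,-0.19,0],0],[[0,-0.5,0],[0,-0.19,0],0],[[0,-0.6,0],[0,-0.19,0],0],[[0,-0.65,0],[0,-0.19,0],0],[[0,-0.65,0],[0,-0.19,0],0]]'; python3 - <<'E'
from h import *
p=tin(-.008,-.025); plan((*p,.22,TY)); print(p)
f=grab_frame("scene"); cv2.imwrite("pics/s10.png",cv2.resize(f["frame"][80:310,280:450],None,fx=3,fy=3))
E
```

```text
t: 26.25
ee_pos: [0.5556, 0.0144, 0.033]
tool_rot: [0.363, -0.363, 0.607, -0.607]
wrist_force: [-0.6, -0.4, 0.2]
width: 0.582
t: 26.67
ee_pos: [0.5561, 0.0145, 0.0338]
tool_rot: [-0.363, 0.362, -0.607, 0.607]
wrist_force: [-1.4, 0.3, 6.8]
width: 0.339
t: 27.67
ee_pos: [0.5551, 0.0139, 0.2234]
tool_rot: [-0.538, 0.538, -0.459, 0.459]
wrist_force: [0.4, -0.0, 0.1]
width: 0.34
t 27.67 p [0.5551 0.0139 0.2234] w 0.34 F [ 0.4 -0.   0.1]
[[ 0.157 -0.     0.988]
 [-0.988 -0.     0.157]
 [ 0.    -1.    -0.   ]]
turn [0.0, -0.005, 0.0] shift [-0.2134, 0.0033, -0.0233] rows 5.1
[0.49866302 0.22103314]
```

View pics/s10.png

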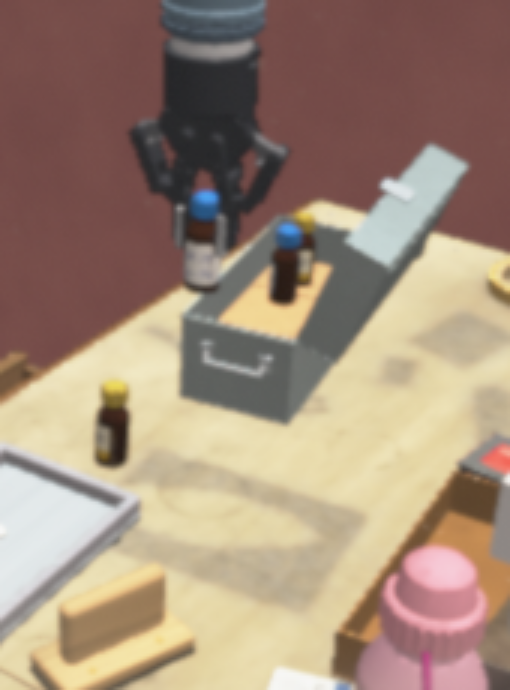

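```bash
python3 -m pendant '[[[0,0,0],[-0.01,0,-0.005],0],[[0,0,0],[-0.03,0,-0.012],0],[[0,0,0],[-0.055,0,-0.018],0],[[0,0,0],[-0.08,0,-0.023],0],[[0,0,0],[-0.105,0,-0.023],0],[[0,0,0],[-0.13,0,-0.023],0],[[0,0,0],[-0.155,0,-0.023],0],[[0,0,0],[-0.18,0,-0.023],0],[[0,0,0],[-0.2,0,-0.023],0],[[0,0,0],[-0.21,0,-0.023],0],[[0,0,0],[-0.213,0,-0.023],0],[[0,0,0],[-0.213,0,-0.023],0]]'; python3 -m pendant '[[[0,0,0],[0,0,0],0],[[0,0,0],[0,0,0],0],[[0,0,0],[0,0,0],0]]'
python3 - <<'E'
from h import *
p=tin(-.008,-.025); plan((*p,.089,TY)); print(p)
E
```

```text
t: 28.72
ee_pos: [0.4992, 0.2214, 0.223]
tool_rot: [-0.537, 0.538, -0.459, 0.459]
wrist_force: [1.1, -0.2, -0.9]
width: 0.341
t: 28.97
ee_pos: [0.5, 0.2196, 0.2228]
tool_rot: [-0.537, 0.537, -0.46, 0.46]
wrist_force: [0.2, -0.4, -0.4]
width: 0.341
t 28.97 p [0.5    0.2196 0.2228] w 0.341 F [ 0.2 -0.4 -0.4]
[[ 0.153 -0.     0.988]
 [-0.988 -0.001  0.153]
 [ 0.001 -1.    -0.   ]]
turn [0.0, -0.009, 0.001] shift [-0.0017, 0.1338, -0.0011] rows 3.2
[0.49866302 0.22103314]
```

```bash
python3 -m pendant '[[[0,0,0],[0,0.01,0],0],[[0,0,0],[-0.001,0.03,-0.001],0],[[0,-0.01,0],[-0.001,0.055,-0.001],0],[[0,-0.01,0],[-0.001,0.08,-0.001],0],[[0,-0.01,0],[-0.001,0.1,-0.001],0],[[0,-0.01,0],[-0.001,0.115,-0.001],0],[[0,-0.01,0],[-0.001,0.123,-0.001],0],[[0,-0.01,0],[-0.001,0.13,-0.001],0],[[0,-0.01,0],[-0.001,0.134,-0.001],0],[[0,-0.01,0],[-0.001,0.136,-0.001],0],[[0,-0.01,0],[-0.001,0.136,-0.001],0]]'; python3 -m pendant '[[[0,0,0],[0,0.001,0],0],[[0,0,0],[0,0.002,0],0],[[0,0,0],[0,0.003,0],0],[[0,0,0],[0,0.003,0],0]]'
```

```text
t: 29.88
ee_pos: [0.4987, 0.222, 0.0872]
tool_rot: [0.54, -0.54, 0.457, -0.457]
wrist_force: [-0.7, -0.3, 0.3]
width: 0.341
t: 30.22
ee_pos: [0.4986, 0.2219, 0.0841]
tool_rot: [0.54, -0.54, 0.457, -0.457]
wrist_force: [0.3, 0.1, -0.2]
width: 0.34
```

```bash
python3 -m pendant '[[[0,0,0],[0,0.0007,0],0],[[0,0,0],[0,0.0014,0],0],[[0,0,0],[0,0.0014,0],0]]'
```

```text
t: 30.47
ee_pos: [0.4985, 0.2219, 0.0825]
tool_rot: [-0.54, 0.54, -0.457, 0.457]
wrist_force: [0.2, -0.1, -1.0]
width: 0.333
```

```bash
python3 -m pendant '[[[0,0,0],[0,0.0005,0],0],[[0,0,0],[0,0.001,0],0],[[0,0,0],[0,0.001,0],0]]'
```

```text
t: 30.72
ee_pos: [0.4985, 0.2221, 0.0817]
tool_rot: [0.54, -0.54, 0.457, -0.457]
wrist_force: [-1.5, 0.5, 1.4]
width: 0.338
```

```bash
python3 -m pendant '[[[0,0,0],[0,0.0005,0],0],[[0,0,0],[0,0.0005,0],0]]'
```

```text
t: 30.88
ee_pos: [0.4985, 0.2222, 0.0816]
tool_rot: [0.54, -0.54, 0.457, -0.457]
wrist_force: [-1.6, -0.1, 5.1]
width: 0.34
```

```bash
python3 -m pendant '[[[0,0,0],[0,0,0],0.37],[[0,0,0],[0,0,0],0.4],[[0,0,0],[0,0,0],0.45],[[0,0,0],[0,0,0],0.52],[[0,0,0],[0,0,0],0.58],[[0,0,0],[0,0,0],0.58]]'; python3 -m pendant '[[[0,0,0],[0,-0.01,0],0.58],[[0,0,0],[0,-0.03,0],0.58],[[0,0,0],[0,-0.06,0],0.58],[[0,0,0],[0,-0.09,0],0.58],[[0,0,0],[0,-0.12,0],0.58],[[0,0,0],[0,-0.14,0],0.58],[[0,0,0],[0,-0.145,0],0.58],[[0,0,0],[0,-0.145,0],0.58]]'; python3 - <<'E'
from h import *
f=grab_frame("wrist"); cv2.imwrite("pics/w11.png",f["frame"])
plan((.485,-.015,.22,TY),(.485,-.015,.031,TY))
E
```

```text
t: 31.38
ee_pos: [0.4984, 0.2219, 0.081]
tool_rot: [-0.54, 0.54, -0.457, 0.457]
wrist_force: [0.3, 0.7, 0.0]
width: 0.578
t: 32.05
ee_pos: [0.4994, 0.2225, 0.2281]
tool_rot: [0.541, -0.539, 0.456, -0.458]
wrist_force: [-0.6, -0.2, 0.2]
width: 0.577
t 32.1 p [0.4986 0.2218 0.2265] w 0.58 F [-0.  -0.3 -0.2]
[[ 0.165  0.001  0.986]
 [-0.986  0.     0.165]
 [ 0.    -1.     0.001]]
turn [-0.001, 0.003, 0.0] shift [0.2313, 0.0065, -0.0525] rows 5.7
turn [-0.001, 0.003, 0.0] shift [0.2313, 0.1955, -0.0527] rows 7.4
```

View pics/w11.png

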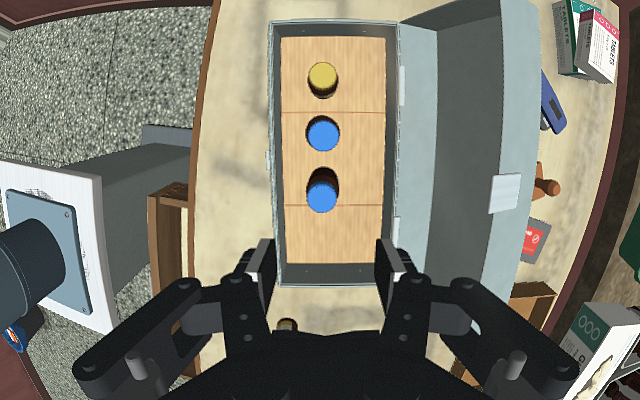

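```bash
python3 -m pendant '[[[0,0,0],[0.01,-0.005,0],0.58],[[0,0,0],[0.03,-0.005,-0.005],0.58],[[0,0,0],[0.055,-0.005,-0.01],0.58],[[0,0,0],[0.085,-0.005,-0.018],0.58],[[0,0,0],[0.115,-0.005,-0.025],0.58],[[0,0,0],[0.145,-0.005,-0.033],0.58],[[0,0,0],[0.175,-0.005,-0.04],0.58],[[0,0,0],[0.2,-0.005,-0.046],0.58],[[0,0,0],[0.22,-0.005,-0.05],0.58],[[0,0,0],[0.231,-0.005,-0.053],0.58],[[0,0,0],[0.231,-0.005,-0.053],0.58],[[0,0,0],[0.231,-0.005,-0.053],0.58]]';  python3 -m pendant '[[[0,0,0],[0,0,0],0.58],[[0,0,0],[0,0,0],0.58],[[0,0,0],[0,0,0],0.58]]'; python3 - <<'E'
from h import *
plan((.485,-.015,.031,TY))
E
```

```text
t: 33.1
ee_pos: [0.4836, -0.0153, 0.2303]
tool_rot: [-0.539, 0.54, -0.458, 0.457]
wrist_force: [0.6, 1.6, 0.1]
width: 0.58
t: 33.35
ee_pos: [0.4844, -0.0135, 0.231]
tool_rot: [0.54, -0.54, 0.456, -0.456]
wrist_force: [-0.3, 0.7, -0.5]
width: 0.581
t 33.35 p [ 0.4844 -0.0135  0.231 ] w 0.581 F [-0.3  0.7 -0.5]
[[ 0.167 -0.     0.986]
 [-0.986  0.     0.167]
 [-0.    -1.    -0.   ]]
turn [0.0, 0.005, -0.0] shift [0.0017, 0.2, 0.0004] rows 4.8
```

```bash
python3 -m pendant '[[[0,0,0],[0.001,0.02,0],0.6],[[0,0,0],[0.002,0.05,0],0.6],[[0,0,0],[0.002,0.085,0],0.6],[[0,0,0],[0.002,0.12,0],0.6],[[0,0,0],[0.002,0.15,0],0.6],[[0,0,0],[0.002,0.17,0],0.6],[[0,0,0],[0.002,0.185,0],0.6],[[0,0,0],[0.002,0.195,0],0.6],[[0,0,0],[0.002,0.199,0],0.6],[[0,0,0],[0.002,0.199,0],0.6]]'; python3 -m pendant '[[[0,0,0],[0,0,0],0],[[0,0,0],[0,0,0],0],[[0,0,0],[0,0,0],0],[[0,0,0],[0,0,0],0],[[0,0,0],[0,0,0],0]]' 30;  python3 -m pendant '[[[0,0,0],[0,-0.01,0],0],[[0,0,0],[0,-0.03,0],0],[[0,0,0],[0,-0.06,0],0],[[0,0,0],[0,-0.09,0],0],[[0,0,0],[0,-0.12,0],0],[[0,0,0],[0,-0.15,0],0],[[0,0,0],[0,-0.175,0],0],[[0,0,0],[0,-0.19,0],0],[[0,0,0],[0,-0.19,0],0]]'; python3 - <<'E'
from h import *
p=tin(-.008,-.075); plan((*p,.22,TY)); print(p)
f=grab_frame("scene"); cv2.imwrite("pics/s12.png",cv2.resize(f["frame"][80:310,280:450],None,fx=3,fy=3))
E
```

```text
t: 34.18
ee_pos: [0.4846, -0.0161, 0.0317]
tool_rot: [-0.54, 0.54, -0.457, 0.456]
wrist_force: [0.2, 0.2, 0.4]
width: 0.6
t: 34.6
ee_pos: [0.4854, -0.0167, 0.033]
tool_rot: [0.54, -0.539, 0.456, -0.457]
wrist_force: [-1.2, -0.0, 7.2]
width: 0.353
t: 35.35
ee_pos: [0.4867, -0.0165, 0.2259]
tool_rot: [0.541, -0.538, 0.455, -0.459]
wrist_force: [1.2, -0.5, -0.5]
width: 0.351
t 35.35 p [ 0.4867 -0.0165  0.2259] w 0.351 F [ 1.2 -0.5 -0.5]
[[ 0.165  0.006  0.986]
 [-0.986 -0.001  0.165]
 [ 0.002 -1.     0.006]]
turn [-0.006, 0.003, 0.002] shift [-0.1823, 0.0059, 0.0508] rows 4.5
[0.50677698 0.1716959 ]
```

View pics/s12.png

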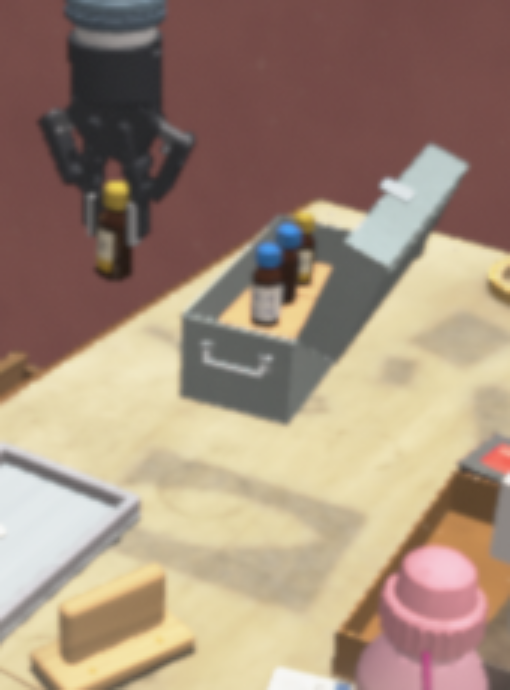

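```bash
python3 -m pendant '[[[0,0,0],[-0.01,0,0.003],0],[[0,0,0],[-0.03,0,0.008],0],[[0,0,0],[-0.055,0,0.015],0],[[0,0,0],[-0.08,0,0.022],0],[[0,0,0],[-0.105,0,0.03],0],[[0,0,0],[-0.13,0,0.037],0],[[0,0,0],[-0.15,0,0.042],0],[[0,0,0],[-0.17,0,0.048],0],[[0,0,0],[-0.18,0,0.05],0],[[0,0,0],[-0.182,0,0.05],0],[[0,0,0],[-0.182,0,0.05],0],[[0,0,0],[-0.182,0,0.05],0]]'
python3 - <<'E'
from h import *
p=tin(-.008,-.075); plan((*p,.0875,TY)); print(p)
E
```

```text
t: 36.4
ee_pos: [0.5036, 0.1698, 0.2214]
tool_rot: [-0.539, 0.54, -0.457, 0.457]
wrist_force: [0.7, 0.3, -1.2]
width: 0.351
t 36.4 p [0.5036 0.1698 0.2214] w 0.351 F [ 0.7  0.3 -1.2]
[[ 0.164 -0.001  0.986]
 [-0.986 -0.001  0.164]
 [ 0.001 -1.    -0.001]]
turn [0.001, 0.002, 0.001] shift [-0.0015, 0.1339, 0.0036] rows 3.2
[0.50677698 0.1716959 ]
```

```bash
python3 -m pendant '[[[0,0,0],[0,0.01,0],0],[[0,0,0],[-0.001,0.03,0.003],0],[[0,0,0],[-0.001,0.055,0.003],0],[[0,0,0],[-0.001,0.08,0.003],0],[[0,0,0],[-0.001,0.1,0.003],0],[[0,0,0],[-0.001,0.115,0.003],0],[[0,0,0],[-0.001,0.123,0.003],0],[[0,0,0],[-0.001,0.13,0.003],0],[[0,0,0],[-0.001,0.133,0.003],0],[[0,0,0],[-0.001,0.134,0.003],0],[[0,0,0],[-0.001,0.134,0.003],0]]'; python3 -m pendant '[[[0,0,0],[0,0.001,0],0],[[0,0,0],[0,0.002,0],0],[[0,0,0],[0,0.003,0],0],[[0,0,0],[0,0.003,0],0]]'
```

```text
t: 37.32
ee_pos: [0.5071, 0.1726, 0.0885]
tool_rot: [0.54, -0.539, 0.457, -0.457]
wrist_force: [-0.3, -0.6, -1.1]
width: 0.355
t: 37.65
ee_pos: [0.5068, 0.1726, 0.0852]
tool_rot: [0.54, -0.54, 0.457, -0.457]
wrist_force: [-0.9, -0.5, -1.4]
width: 0.35
```

```bash
python3 -m pendant '[[[0,0,0],[0,0.0007,0],0],[[0,0,0],[0,0.0014,0],0],[[0,0,0],[0,0.0014,0],0]]'
```

```text
t: 37.9
ee_pos: [0.5067, 0.1726, 0.0836]
tool_rot: [-0.54, 0.54, -0.457, 0.457]
wrist_force: [-0.4, -0.7, -1.1]
width: 0.356
```

```bash
python3 -m pendant '[[[0,0,0],[0,0.0007,0],0],[[0,0,0],[0,0.0014,0],0],[[0,0,0],[0,0.0014,0],0]]'
```

```text
t: 38.15
ee_pos: [0.5067, 0.1726, 0.0821]
tool_rot: [-0.54, 0.54, -0.457, 0.457]
wrist_force: [-0.5, 0.1, -0.7]
width: 0.355
```

```bash
python3 -m pendant '[[[0,0,0],[0,0.0005,0],0],[[0,0,0],[0,0.001,0],0],[[0,0,0],[0,0.001,0],0]]'
```

```text
t: 38.4
ee_pos: [0.5067, 0.1726, 0.0812]
tool_rot: [-0.54, 0.54, -0.457, 0.457]
wrist_force: [0.2, -0.1, -1.3]
width: 0.356
```

```bash
python3 -m pendant '[[[0,0,0],[0,0.0005,0],0],[[0,0,0],[0,0.001,0],0],[[0,0,0],[0,0.001,0],0]]'
```

```text
t: 38.65
ee_pos: [0.5068, 0.1728, 0.0808]
tool_rot: [-0.54, 0.54, -0.457, 0.457]
wrist_force: [-2.1, -1.2, 5.6]
width: 0.357
```

```bash
python3 -m pendant '[[[0,0,0],[0,0,0],0.38],[[0,0,0],[0,0,0],0.41],[[0,0,0],[0,0,0],0.46],[[0,0,0],[0,0,0],0.53],[[0,0,0],[0,0,0],0.58],[[0,0,0],[0,0,0],0.58]]'; python3 -m pendant '[[[0,0,0],[0,-0.01,0],0.58],[[0,0,0],[0,-0.03,0],0.58],[[0,0,0],[0,-0.06,0],0.58],[[0,0,0],[0,-0.09,0],0.5],[[0,0,0],[0,-0.12,0],0.3],[[0,0,0],[0,-0.15,0],0],[[0,0,0],[0,-0.18,0],0],[[0,0,0],[0,-0.2,0],0],[[0,0,0],[0,-0.2,0],0]]'; python3 - <<'E'
from h import *
f=grab_frame("wrist"); cv2.imwrite("pics/w13.png",f["frame"])
plan((*tin(.185,-.04),.28,TY-np.pi/2),(*tin(.185,-.04),.18,TY-np.pi/2))
print(get_state()["joint_pos"])
E
```

```text
t: 39.15
ee_pos: [0.5067, 0.1726, 0.0802]
tool_rot: [-0.54, 0.54, -0.457, 0.457]
wrist_force: [-0.3, -0.5, 0.5]
width: 0.578
t: 39.9
ee_pos: [0.5088, 0.1741, 0.2855]
tool_rot: [0.542, -0.537, 0.455, -0.458]
wrist_force: [0.9, -0.0, -0.3]
width: 0.004
t 39.95 p [0.5078 0.1734 0.2831] w 0.004 F [-0.4 -0.  -0.1]
[[ 0.165  0.005  0.986]
 [-0.986  0.001  0.165]
 [-0.    -1.     0.005]]
turn [-0.004, 1.574, -0.004] shift [-0.0329, 0.004, 0.1918] rows 12.6
turn [-0.004, 1.574, -0.004] shift [-0.0329, 0.104, 0.1913] rows 12.6
[ 0.1877366   0.3818191  -0.76429587  1.75243113  0.29223686  1.11941461
 -0.50248881]
```

View pics/w13.png

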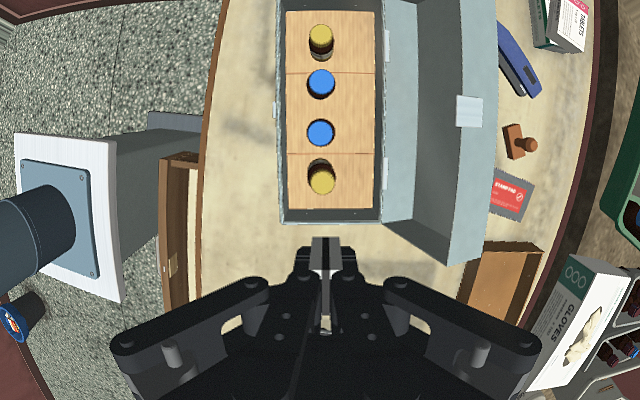

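```bash
python3 -m pendant '[[[0,0.06,0],[0,0,0.01],0],[[0,0.18,0],[-0.003,0,0.03],0],[[0,0.3,0],[-0.006,0,0.05],0],[[0,0.42,0],[-0.01,0,0.07],0],[[0,0.54,0],[-0.013,0,0.09],0],[[0,0.66,0],[-0.016,0,0.11],0],[[0,0.78,0],[-0.02,0,0.13],0],[[0,0.9,0],[-0.023,0,0.15],0],[[0,1.02,0],[-0.026,0,0.165],0],[[0,1.14,0],[-0.03,0,0.18],0],[[0,1.26,0],[-0.033,0,0.19],0],[[0,1.38,0],[-0.033,0,0.192],0]]'; python3 -m pendant '[[[0,0.1,0],[0,0,0],0],[[0,0.19,0],[0,0,0],0],[[0,0.19,0],[0,0,0],0],[[0,0.19,0],[0,0,0],0]]'; python3 - <<'E'
from h import *
f=grab_frame("scene"); cv2.imwrite("pics/s14.png",cv2.resize(f["frame"][50:230,300:480],None,fx=3,fy=3))
plan((*tin(.175,-.04),.175,TY-np.pi/2))
E
```

```text
t: 40.95
ee_pos: [0.6909, 0.2378, 0.2781]
tool_rot: [0.123, -0.125, 0.696, -0.696]
wrist_force: [-0.7, -0.2, -0.0]
width: -0.0
t: 41.28
ee_pos: [0.69, 0.2368, 0.2792]
tool_rot: [-0.059, 0.061, -0.704, 0.705]
wrist_force: [-0.2, -1.1, 1.2]
width: 0.004
t 41.33 p [0.6902 0.2368 0.2795] w -0.002 F [-0.1  0.4  0.7]
[[-0.986 -0.001  0.169]
 [-0.169 -0.001 -0.986]
 [ 0.001 -1.     0.   ]]
turn [-0.0, 0.007, 0.001] shift [0.0084, 0.1045, -0.0007] rows 2.5
```

View pics/s14.png

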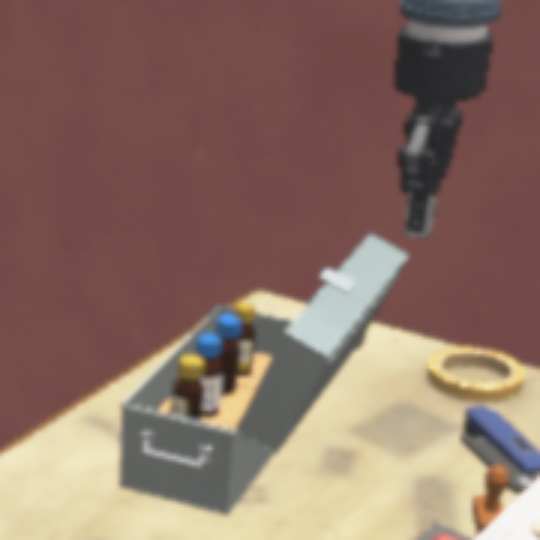

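```bash
python3 -m pendant '[[[0,0,0],[0,0.02,0],0],[[0,0,0],[0,0.045,0],0],[[0,0,0],[0,0.07,0],0],[[0,0,0],[0,0.09,0],0],[[0,0,0],[0,0.104,0],0],[[0,0,0],[0.005,0.106,0],0],[[0,0,0],[0.013,0.106,0],0],[[0,0,0],[0.02,0.106,0],0],[[0,0,0],[0.028,0.106,0],0],[[0,0,0],[0.036,0.105,0],0],[[0,0,0],[0.044,0.102,0],0],[[0,0,0],[0.052,0.098,0],0]]'; python3 -m pendant '[[[0,0,0],[0.008,-0.004,0],0],[[0,0,0],[0.016,-0.008,0],0],[[0,0,0],[0.024,-0.012,0],0],[[0,0,0],[0.032,-0.016,0],0],[[0,0,0],[0.032,-0.016,0],0]]';python3 - <<'E'
from h import *
f=grab_frame("scene"); cv2.imwrite("pics/s15.png",cv2.resize(f["frame"][50:230,300:480],None,fx=3,fy=3))
s,_=show(); d=s["ee_pos"][:2]-TC; print(d@AX,d@AY)
E
```

```text
t: 42.33
ee_pos: [0.6442, 0.2292, 0.1867]
tool_rot: [0.063, -0.054, 0.706, -0.704]
wrist_force: [8.7, 0.4, 8.1]
width: -0.007
t: 42.75
ee_pos: [0.6077, 0.2231, 0.2005]
tool_rot: [0.06, -0.058, 0.705, -0.704]
wrist_force: [0.9, 0.0, 1.6]
width: -0.003
t 42.8 p [0.6078 0.2231 0.1997] w 0.005 F [ 1.4 -0.1  1.4]
[[-0.986  0.002  0.166]
 [-0.166  0.    -0.986]
 [-0.002 -1.    -0.   ]]
0.10003632341002448 -0.0406902527393491
```

View pics/s15.png

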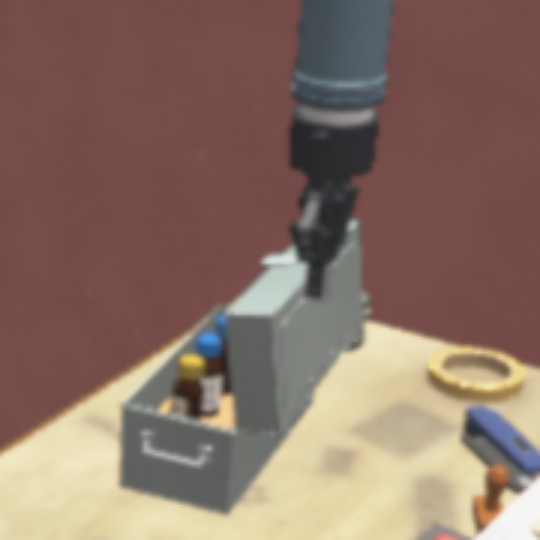

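```bash
python3 -m pendant '[[[0,0,0],[0.008,0,0],0],[[0,0,0],[0.016,0,0],0],[[0,0,0],[0.024,0,0],0],[[0,0,0],[0.032,0,0],0],[[0,0,0],[0.04,0,0],0],[[0,0,0],[0.048,0,0],0],[[0,0,0],[0.056,0,0],0],[[0,0,0],[0.056,0,0],0]]';python3 - <<'E'
from h import *
f=grab_frame("scene"); cv2.imwrite("pics/s16.png",cv2.resize(f["frame"][50:230,300:480],None,fx=3,fy=3))
s,_=show(); d=s["ee_pos"][:2]-TC; print(d@AX,d@AY)
E
```

```text
t: 43.47
ee_pos: [0.5504, 0.2132, 0.1976]
tool_rot: [-0.058, 0.06, -0.704, 0.705]
wrist_force: [0.1, 0.3, 1.0]
width: -0.002
t 43.52 p [0.551  0.2132 0.1976] w 0.001 F [0.7 0.1 0.6]
[[-0.986 -0.003  0.167]
 [-0.167 -0.001 -0.986]
 [ 0.003 -1.     0.001]]
0.042331838281134654 -0.04117859683787418
```

View pics/s16.png

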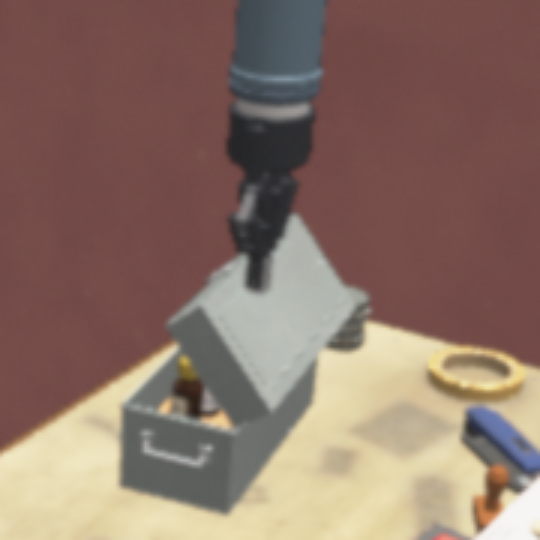

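```bash
python3 -m pendant '[[[0,0,0],[0.007,0.002,0],0],[[0,0,0],[0.014,0.005,0],0],[[0,0,0],[0.021,0.0085,0],0],[[0,0,0],[0.027,0.012,0],0],[[0,0,0],[0.033,0.016,0],0],[[0,0,0],[0.039,0.02,0],0],[[0,0,0],[0.044,0.025,0],0],[[0,0,0],[0.049,0.03,0],0],[[0,0,0],[0.054,0.035,0],0],[[0,0,0],[0.058,0.04,0],0],[[0,0,0],[0.062,0.045,0],0],[[0,0,0],[0.063,0.048,0],0]]';python3 - <<'E'
from h import *
f=grab_frame("scene"); cv2.imwrite("pics/s17.png",cv2.resize(f["frame"][50:230,300:480],None,fx=3,fy=3))
s,_=show(); d=s["ee_pos"][:2]-TC; print(d@AX,d@AY)
E
```

```text
t: 44.52
ee_pos: [0.4893, 0.203, 0.1493]
tool_rot: [-0.058, 0.06, -0.705, 0.705]
wrist_force: [-1.6, 0.6, 2.4]
width: 0.003
t 44.57 p [0.4891 0.2029 0.149 ] w 0.001 F [ 0.3 -0.3  0.1]
[[-0.986 -0.002  0.166]
 [-0.166 -0.001 -0.986]
 [ 0.002 -1.     0.   ]]
-0.020354019254459496 -0.04132448034741621
```

View pics/s17.png

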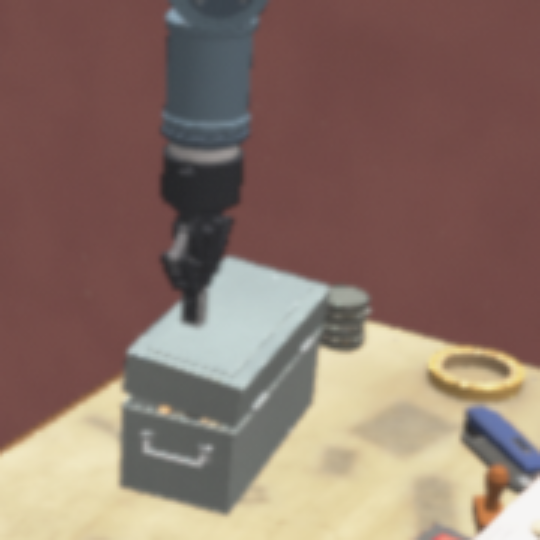

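```bash
python3 -m pendant '[[[0,0,0],[0.01,0.002,0],0],[[0,0,0],[0.012,0.005,0],0],[[0,0,0],[0.012,0.008,0],0],[[0,0,0],[0.012,0.01,0],0]]'; python3 -m pendant '[[[0,0,0],[0,0.001,0],0],[[0,0,0],[0,0.001,0],0]]'
```

```text
t: 44.9
ee_pos: [0.4784, 0.2011, 0.1399]
tool_rot: [-0.059, 0.059, -0.705, 0.705]
wrist_force: [-6.7, -1.7, 24.0]
width: 0.001
t: 45.07
ee_pos: [0.4784, 0.2011, 0.14]
tool_rot: [-0.058, 0.059, -0.704, 0.705]
wrist_force: [-6.6, -1.7, 15.0]
width: 0.002
```

```bash
python3 -m pendant '[[[0,0,0],[0,-0.02,0],0],[[0,0,0],[0,-0.05,0],0],[[0,0,0],[0,-0.08,0],0],[[0,0,0],[0,-0.11,0],0],[[0,0,0],[0,-0.14,0],0.3],[[0,0,0],[0,-0.16,0],0.6],[[0,0,0],[0,-0.16,0],0.6]]'; python3 - <<'E'
from h import *
plan((.62,-.29,.3,-.37))
f=grab_frame("scene"); cv2.imwrite("pics/s18.png",cv2.resize(f["frame"][80:340,200:460],None,fx=3,fy=3)[:,:780][:590])
E
```

```text
t: 45.65
ee_pos: [0.4814, 0.2024, 0.3037]
tool_rot: [0.062, -0.056, 0.706, -0.704]
wrist_force: [0.4, 0.3, 0.4]
width: 0.421
t 45.65 p [0.4814 0.2024 0.3037] w 0.421 F [0.4 0.3 0.4]
[[-0.986  0.008  0.166]
 [-0.166  0.003 -0.986]
 [-0.008 -1.    -0.002]]
turn [-0.002, -1.034, -0.008] shift [-0.0551, 0.0032, 0.5086] rows 12.3
```

View pics/s18.png

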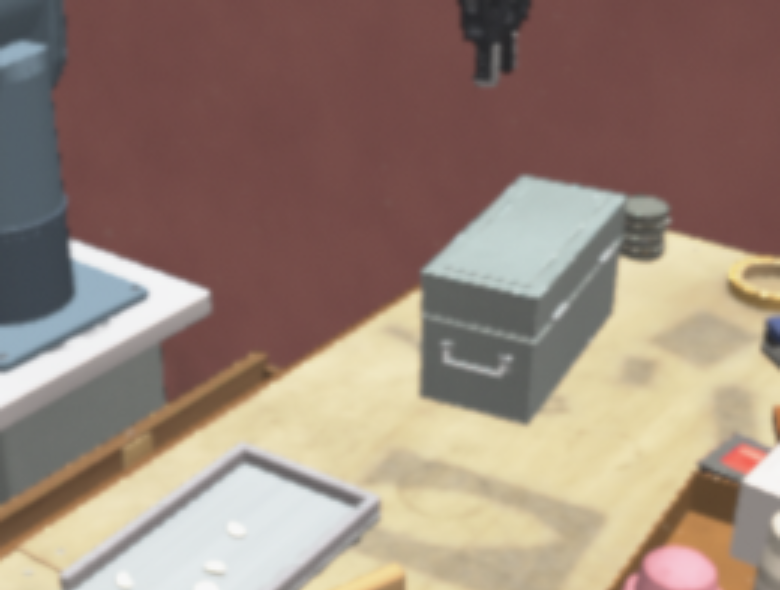

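```bash
python3 -m pendant '[[[0,-0.06,0],[-0.005,0,0.03],0.8],[[0,-0.16,0],[-0.01,0,0.07],0.8],[[0,-0.26,0],[-0.015,0,0.11],0.8],[[0,-0.36,0],[-0.02,0,0.15],0.8],[[0,-0.46,0],[-0.025,0,0.19],0.8],[[0,-0.56,0],[-0.03,0,0.23],0.8],[[0,-0.66,0],[-0.035,0,0.27],0.8],[[0,-0.76,0],[-0.04,0,0.31],0.8],[[0,-0.86,0],[-0.045,0,0.35],0.8],[[0,-0.96,0],[-0.05,0,0.39],0.8],[[0,-1.03,0],[-0.055,0,0.43],0.8],[[0,-1.03,0],[-0.055,0,0.47],0.8]]'; python3 -m pendant '[[[0,0,0],[0.013,0,0.036],0.8],[[0,0,0],[0.013,0,0.036],0.8],[[0,0,0],[0.013,0,0.036],0.8],[[0,0,0],[0.013,0,0.036],0.8],[[0,0,0],[0.013,0,0.036],0.8]]'; python3 - <<'E'
from h import *
plan((.62,-.29,.3,-.37))
f=grab_frame("wrist"); cv2.imwrite("pics/w19.png",f["frame"])
E
```

```text
t: 46.7
ee_pos: [0.6111, -0.2549, 0.297]
tool_rot: [0.399, -0.4, 0.584, -0.583]
wrist_force: [0.5, 0.4, 0.1]
width: 0.804
t: 47.12
ee_pos: [0.6394, -0.2767, 0.2986]
tool_rot: [0.399, -0.399, 0.584, -0.583]
wrist_force: [-0.9, 0.9, 0.2]
width: 0.801
t 47.12 p [ 0.6394 -0.2767  0.2986] w 0.801 F [-0.9  0.9  0.2]
[[-0.363 -0.001  0.932]
 [-0.932  0.001 -0.363]
 [-0.001 -1.    -0.001]]
turn [0.001, -0.002, -0.001] shift [0.0194, -0.0014, -0.0133] rows 0.6
```

View pics/w19.png

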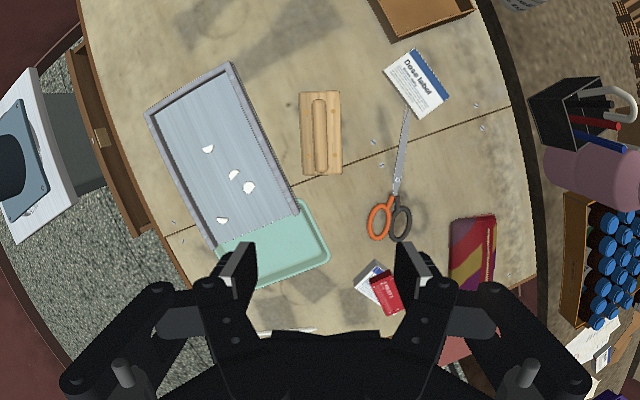

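```bash
python3 - <<'E'
from h import *
s=get_state(); f=grab_frame("wrist"); cv2.imwrite("pics/w19c.png",cv2.resize(f["frame"][80:185,285:355],None,fx=5.5,fy=5.5,interpolation=cv2.INTER_NEAREST))
for u,v,z in((320,98,.074),(320,170,.074),(300,92,.02),(339,92,.02),(342,172,.02),(301,175,.02)): print(wcast(f,u,v,z,s).round(4))
# board corners, rail top outer
for u,v in((145,111),(229,62),(297,211)): print("board",wcast(f,u,v,.043,s).round(4))
E
```

```text
[ 0.664  -0.1933  0.074 ]
[ 0.6324 -0.2737  0.074 ]
[ 0.6422 -0.1728  0.02  ]
[ 0.6909 -0.1921  0.02  ]
[ 0.6552 -0.2963  0.02  ]
[ 0.6006 -0.2795  0.02  ]
board [ 0.4293 -0.1023  0.043 ]
board [ 0.5725 -0.0992  0.043 ]
board [ 0.5799 -0.3199  0.043 ]
```

View pics/w19c.png

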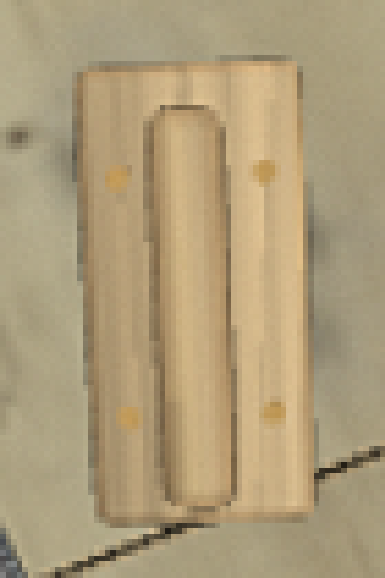

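```bash
python3 - <<'E'
from h import *
s=get_state(); f=grab_frame("wrist")
k=5.5
a=wcast(f,285+187/k,80+105/k,.074,s);b=wcast(f,285+203/k,80+505/k,.074,s); print("grip c",(a+b)/2,np.linalg.norm(a-b),"dir",np.arctan2(*(a-b)[[1,0]]))
C=np.array([wcast(f,285+u/k,80+v/k,.02,s) for u,v in((80,67),(298,62),(315,512),(100,522))]); print(C.round(4),C.mean(0)); 
d=(C[0]-C[3]+C[1]-C[2]); print("dir",np.arctan2(d[1],d[0]), "psi",np.arctan2(d[1],d[0])-np.pi/2)
c=C.mean(0)
p=np.arctan2(d[1],d[0])-np.pi/2
plan((*((a+b)/2)[:2],.12,p),(*((a+b)/2)[:2],.033,p))
E
```

```text
grip c [ 0.64821184 -0.23569258  0.074     ] 0.08743771561619713 dir 1.235203501329252
[[ 0.6417 -0.1731  0.02  ]
 [ 0.6916 -0.1915  0.02  ]
 [ 0.6552 -0.2983  0.02  ]
 [ 0.6036 -0.2809  0.02  ]] [ 0.64803722 -0.23595834  0.02      ]
dir 1.2363763037532414 psi -0.3344200230416552
t 47.27 p [ 0.6396 -0.2773  0.2997] w 0.799 F [0.1 1.1 0.1]
[[-0.364  0.     0.931]
 [-0.931 -0.    -0.364]
 [ 0.    -1.     0.   ]]
turn [-0.0, -0.038, 0.0] shift [-0.0419, 0.1797, -0.0071] rows 4.4
turn [-0.0, -0.038, 0.0] shift [-0.0419, 0.2667, -0.0071] rows 6.5
```

```bash
python3 -m pendant '[[[0,-0.02,0],[-0.02,0.03,-0.003],0.7],[[0,-0.038,0],[-0.042,0.07,-0.007],0.6],[[0,-0.038,0],[-0.042,0.11,-0.007],0.6],[[0,-0.038,0],[-0.042,0.15,-0.007],0.6],[[0,-0.038,0],[-0.042,0.18,-0.007],0.6],[[0,-0.038,0],[-0.042,0.21,-0.007],0.6],[[0,-0.038,0],[-0.042,0.235,-0.007],0.6],[[0,-0.038,0],[-0.042,0.255,-0.007],0.6],[[0,-0.038,0],[-0.042,0.265,-0.007],0.6],[[0,-0.038,0],[-0.042,0.269,-0.007],0.6],[[0,-0.038,0],[-0.042,0.269,-0.007],0.6]]'; python3 - <<'E'
from h import *
show()
f=grab_frame("wrist"); cv2.imwrite("pics/w20.png",f["frame"])
f=grab_frame("scene"); cv2.imwrite("pics/s20.png",cv2.resize(f["frame"][180:340,220:420],None,fx=3.5,fy=3.5))
E
```

```text
t: 48.18
ee_pos: [0.6484, -0.2364, 0.0303]
tool_rot: [0.409, -0.41, 0.577, -0.576]
wrist_force: [-0.8, -0.7, 0.4]
width: 0.601
t 48.18 p [ 0.6484 -0.2364  0.0303] w 0.601 F [-0.8 -0.7  0.4]
[[-0.329 -0.     0.944]
 [-0.944  0.    -0.329]
 [-0.    -1.    -0.   ]]
```

View pics/w20.png

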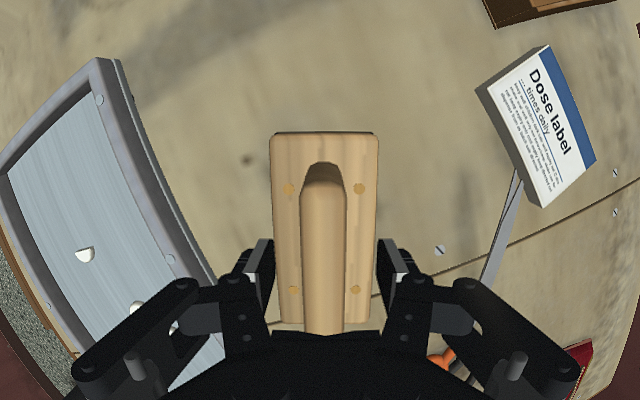

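View pics/s20.png

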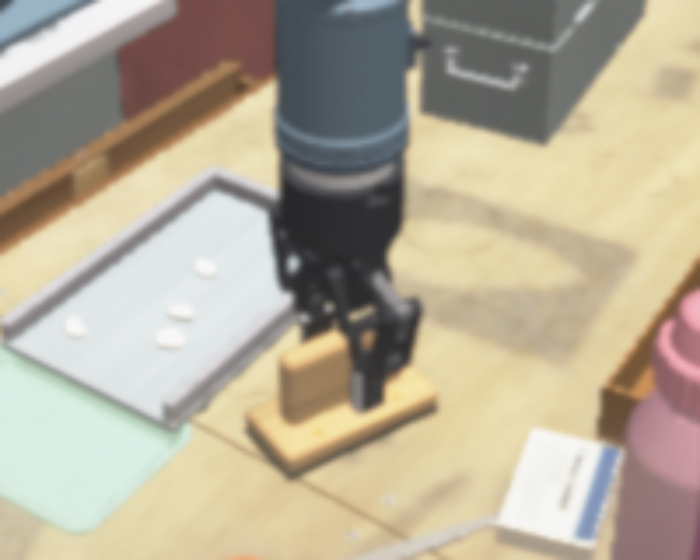

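```bash
cat >> h.py <<'E'
BC=np.array([.503,-.213]);BY=.04
def brd(x,y): return BC+x*np.array([np.cos(BY),np.sin(BY)])+y*np.array([-np.sin(BY),np.cos(BY)])
BP=BY-np.pi/2
E
python3 -m pendant '[[[0,0,0],[0,0,0],0],[[0,0,0],[0,0,0],0],[[0,0,0],[0,0,0],0],[[0,0,0],[0,0,0],0],[[0,0,0],[0,0,0],0],[[0,0,0],[0,0,0],0]]' 60; python3 -m pendant '[[[0,0,0],[0,-0.005,0],0],[[0,0,0],[0,-0.02,0],0],[[0,0,0],[0,-0.045,0],0],[[0,0,0],[0,-0.07,0],0],[[0,0,0],[0,-0.09,0],0],[[0,0,0],[0,-0.1,0],0],[[0,0,0],[0,-0.1,0],0]]'; python3 - <<'E'
from h import *
plan((*brd(0,.062),.15,BP))
f=grab_frame("scene"); cv2.imwrite("pics/s21.png",cv2.resize(f["frame"][150:340,220:420],None,fx=3,fy=3))
E
```

```text
t: 48.78
ee_pos: [0.6493, -0.237, 0.0314]
tool_rot: [-0.41, 0.409, -0.576, 0.577]
wrist_force: [-0.5, -0.5, 6.1]
width: 0.19
t: 49.37
ee_pos: [0.6503, -0.2372, 0.1337]
tool_rot: [-0.41, 0.408, -0.575, 0.578]
wrist_force: [1.1, -0.3, -1.7]
width: 0.194
t 49.37 p [ 0.6503 -0.2372  0.1337] w 0.194 F [ 1.1 -0.3 -1.7]
[[-0.33   0.005  0.944]
 [-0.944 -0.002 -0.33 ]
 [-0.    -1.     0.005]]
turn [-0.004, 1.195, -0.003] shift [-0.0319, -0.0171, -0.1697] rows 9.6
```

View pics/s21.png

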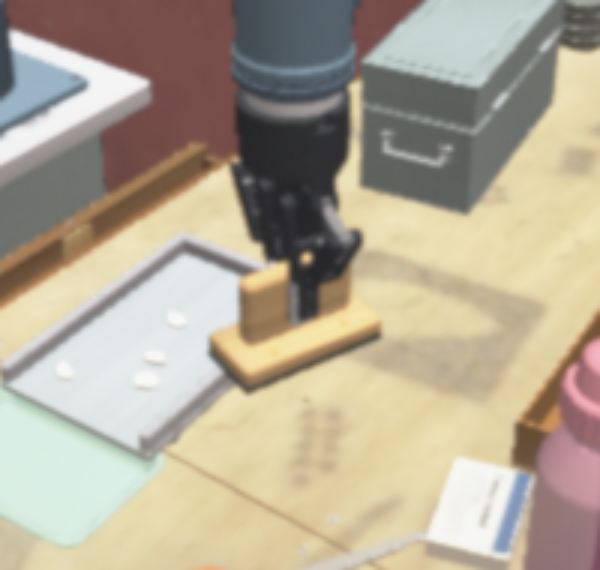

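```bash
python3 -m pendant '[[[0,0.06,0],[-0.002,-0.005,-0.01],0],[[0,0.17,0],[-0.005,-0.01,-0.027],0],[[0,0.28,0],[-0.008,-0.015,-0.044],0],[[0,0.39,0],[-0.011,-0.017,-0.061],0],[[0,0.5,0],[-0.014,-0.017,-0.078],0],[[0,0.61,0],[-0.017,-0.017,-0.095],0],[[0,0.72,0],[-0.02,-0.017,-0.112],0],[[0,0.83,0],[-0.023,-0.017,-0.13],0],[[0,0.94,0],[-0.026,-0.017,-0.146],0],[[0,1.05,0],[-0.029,-0.017,-0.16],0],[[0,1.14,0],[-0.032,-0.017,-0.168],0],[[0,1.19,0],[-0.032,-0.017,-0.17],0]]'; python3 -m pendant '[[[0,0,0],[0,0,0],0],[[0,0,0],[0,0,0],0],[[0,0,0],[0,0,0],0]]'; python3 - <<'E'
from h import *
plan((*brd(0,.062),.09,BP))
f=grab_frame("scene"); cv2.imwrite("pics/s22.png",cv2.resize(f["frame"][180:340,180:420],None,fx=3.2,fy=3.2))
f=grab_frame("wrist"); cv2.imwrite("pics/w22.png",f["frame"])
E
```

```text
t: 50.42
ee_pos: [0.4957, -0.149, 0.1457]
tool_rot: [0.013, -0.016, 0.707, -0.706]
wrist_force: [0.5, -1.1, -1.4]
width: 0.19
t: 50.67
ee_pos: [0.4984, -0.1506, 0.1466]
tool_rot: [0.016, -0.017, 0.707, -0.707]
wrist_force: [0.3, -0.4, -1.3]
width: 0.192
t 50.67 p [ 0.4984 -0.1506  0.1466] w 0.192 F [ 0.3 -0.4 -1.3]
[[-0.999 -0.001  0.046]
 [-0.046  0.    -0.999]
 [ 0.001 -1.    -0.   ]]
turn [0.0, 0.006, 0.001] shift [-0.0022, 0.0566, 0.0006] rows 1.4
```

View pics/s22.png

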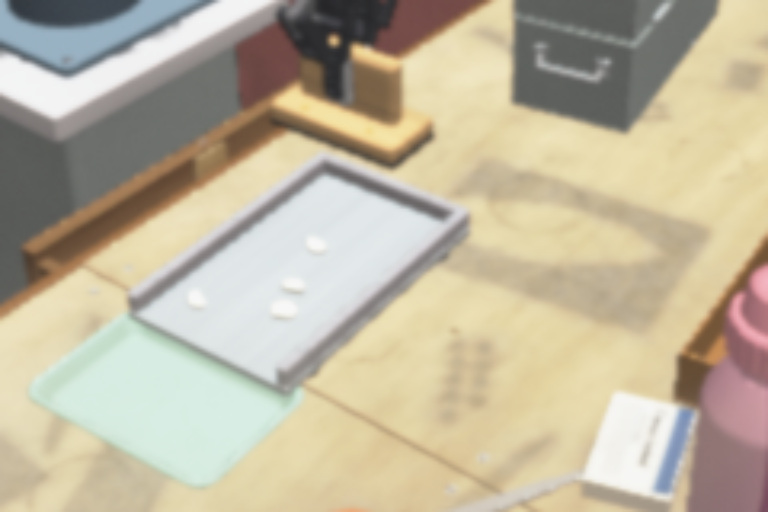

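View pics/w22.png

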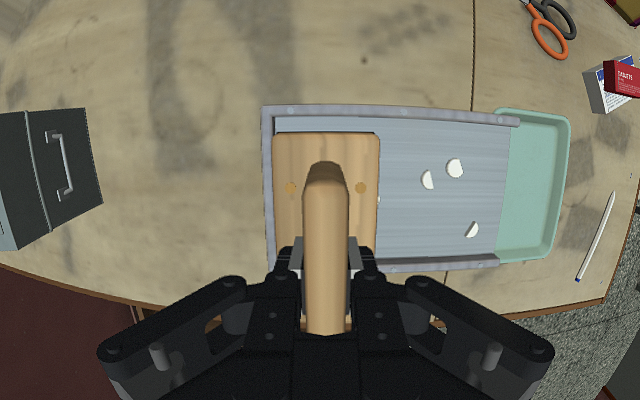

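```bash
python3 - <<'E'
from h import *
f=grab_frame("wrist")
s={"ee_pos":np.array([.6394,-.2767,.2986]),"tool_rot":[.399,-.399,.584,-.583]}
for u,v in((208,149),(234,175),(249,187),(222,220)):
    p=wcast(f,u,v,.031,s)[:2]-BC; print(p, p@[np.cos(BY),np.sin(BY)],p@[-np.sin(BY),np.cos(BY)])
for u,v in((379,203),):pass
s=get_state(); p=wcast(f,379,203,.031,s)[:2]-BC; print("edge",p)
# board edges current view: outer corners rail top
for u,v in((262,107),(519,118),(265,272)):
    p=wcast(f,u,v,.043,s)[:2]; q=p-BC; print(p, q@[np.cos(BY),np.sin(BY)],q@[-np.sin(BY),np.cos(BY)])
cv2.imwrite("pics/w22c.png",cv2.resize(f["frame"][90:290,250:530],None,fx=2.8,fy=2.8,interpolation=cv2.INTER_NEAREST))
E
```

```text
[-0.00746074  0.01803516] -0.0067335598375229426 0.018319084819268076
[ 0.01286672 -0.03041592] 0.011640115536727077 -0.03090611727412178
[ 0.02594703 -0.05412552] 0.023761828566385795 -0.05511982874606591
[-0.03387329 -0.08371762] -0.03719400926892388 -0.08229608306409937
edge [-0.01169922  0.01449052]
[ 0.57011819 -0.09718502] 0.07169586750928797 0.1130383288248627
[ 0.58012443 -0.32256698] 0.07268123052149765 -0.11256349730043454
[ 0.42411305 -0.09865258] -0.07425117292734477 0.11741058715216886
```

View pics/w22c.png

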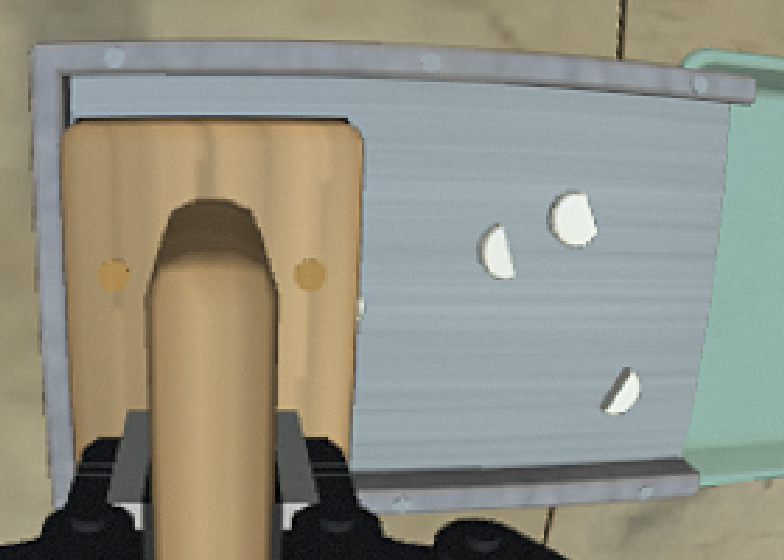

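```bash
python3 -m pendant '[[[0,0,0],[-0.001,0.005,-0.003],0],[[0,0,0],[-0.002,0.015,-0.0065],0],[[0,0,0],[-0.002,0.03,-0.0065],0],[[0,0,0],[-0.002,0.045,-0.0065],0],[[0,0,0],[-0.002,0.057,-0.0065],0],[[0,0,0],[-0.002,0.066,-0.0065],0],[[0,0,0],[-0.002,0.073,-0.0065],0],[[0,0,0],[-0.002,0.079,-0.0065],0],[[0,0,0],[-0.002,0.082,-0.0065],0],[[0,0,0],[-0.002,0.082,-0.0065],0]]'; python3 - <<'E'
from h import *
plan((*brd(0,.067),.057,BP))
f=grab_frame("wrist"); cv2.imwrite("pics/w23.png",f["frame"])
f=grab_frame("scene"); cv2.imwrite("pics/s23.png",cv2.resize(f["frame"][200:340,180:360],None,fx=4,fy=4))
E
```

```text
t: 51.65
ee_pos: [0.5001, -0.1438, 0.0648]
tool_rot: [0.016, -0.016, 0.707, -0.707]
wrist_force: [-0.0, -0.4, -1.4]
width: 0.195
t 51.65 p [ 0.5001 -0.1438  0.0648] w 0.195 F [-0.  -0.4 -1.4]
[[-0.999 -0.001  0.045]
 [-0.045  0.    -0.999]
 [ 0.001 -1.    -0.   ]]
turn [0.0, 0.005, 0.001] shift [-0.0002, 0.0078, 0.0023] rows 0.2
```

View pics/w23.png

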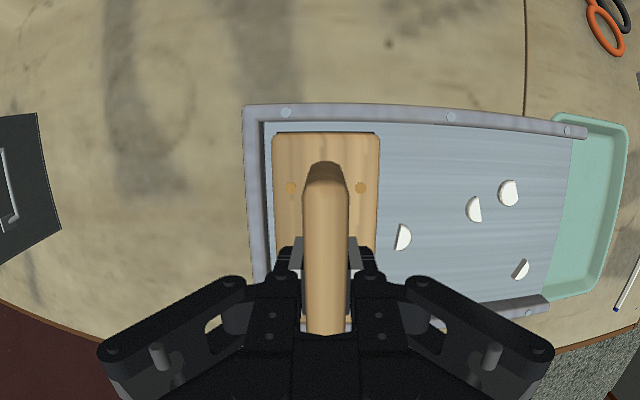

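View pics/s23.png

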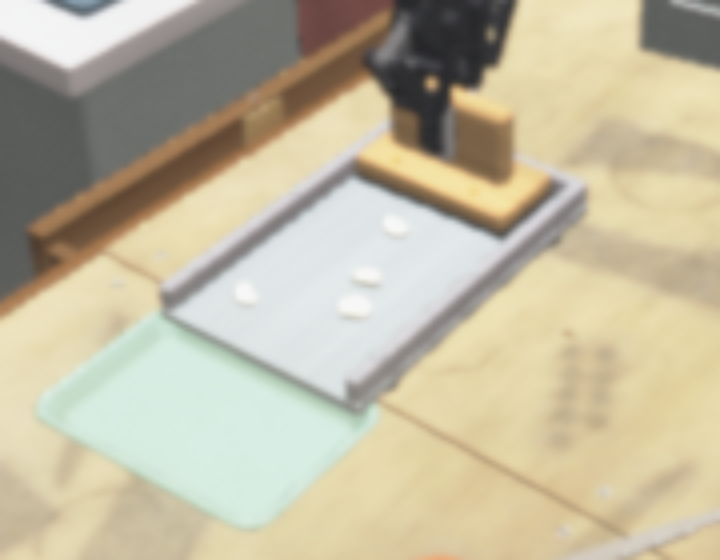

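```bash
python3 -m pendant '[[[0,0,0],[0,0.002,0],0],[[0,0,0],[0,0.004,0],0],[[0,0,0],[0,0.005,0],0],[[0,0,0],[0,0.006,0],0],[[0,0,0],[0,0.006,0],0]]'; python3 -m pendant '[[[0,0,0],[0,0.0007,0],0],[[0,0,0],[0,0.0015,0],0],[[0,0,0],[0,0.0015,0],0]]'
```

```text
t: 52.17
ee_pos: [0.5002, -0.1439, 0.0592]
tool_rot: [0.016, -0.016, 0.707, -0.707]
wrist_force: [0.1, 0.6, -2.5]
width: 0.192
t: 52.42
ee_pos: [0.5002, -0.1439, 0.0577]
tool_rot: [0.016, -0.016, 0.707, -0.707]
wrist_force: [-0.0, 0.2, -2.0]
width: 0.192
```

```bash
python3 -m pendant '[[[0,0,0],[0,0.0005,0],0],[[0,0,0],[0,0.001,0],0],[[0,0,0],[0,0.001,0],0]]'
```

```text
t: 52.67
ee_pos: [0.5003, -0.1439, 0.0573]
tool_rot: [-0.016, 0.016, -0.707, 0.707]
wrist_force: [-1.3, 0.1, 6.1]
width: 0.194
```

```bash
python3 -m pendant '[[[0,0,0],[0,0,0.003],0],[[0,0,0],[0,0,0.008],0],[[0,0,0],[0,0,0.013],0],[[0,0,0],[0,0,0.018],0],[[0,0,0],[0,0,0.023],0],[[0,0,0],[0,0,0.028],0],[[0,0,0],[0,0,0.033],0],[[0,0,0],[0,0,0.038],0],[[0,0,0],[0,0,0.043],0],[[0,0,0],[0,0,0.048],0],[[0,0,0],[0,0,0.053],0],[[0,0,0],[0,0,0.058],0]]'; python3 - <<'E'
from h import *
s,_=show(); d=s["ee_pos"][:2]-BC; print(d@[np.cos(BY),np.sin(BY)],d@[-np.sin(BY),np.cos(BY)])
f=grab_frame("wrist"); cv2.imwrite("pics/w24.png",f["frame"])
f=grab_frame("scene"); cv2.imwrite("pics/s24.png",cv2.resize(f["frame"][200:340,180:360],None,fx=4,fy=4))
E
```

```text
t: 53.67
ee_pos: [0.5038, -0.2011, 0.0574]
tool_rot: [0.017, -0.016, 0.707, -0.707]
wrist_force: [0.0, 4.6, 7.1]
width: 0.187
t 53.67 p [ 0.5038 -0.2011  0.0574] w 0.187 F [0.  4.6 7.1]
[[-0.999  0.001  0.046]
 [-0.046  0.001 -0.999]
 [-0.001 -1.    -0.001]]
0.0012528643884014022 0.011882461861874255
```

View pics/w24.png

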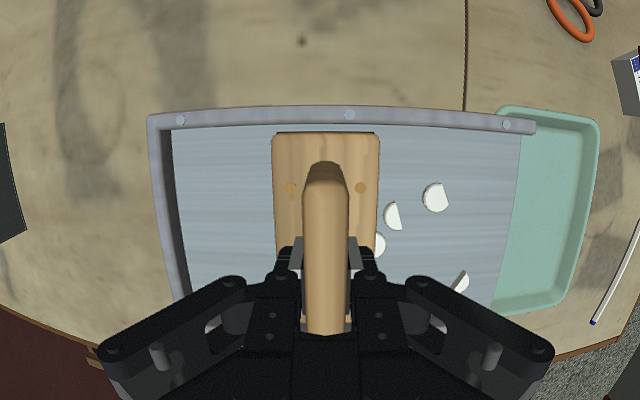

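View pics/s24.png

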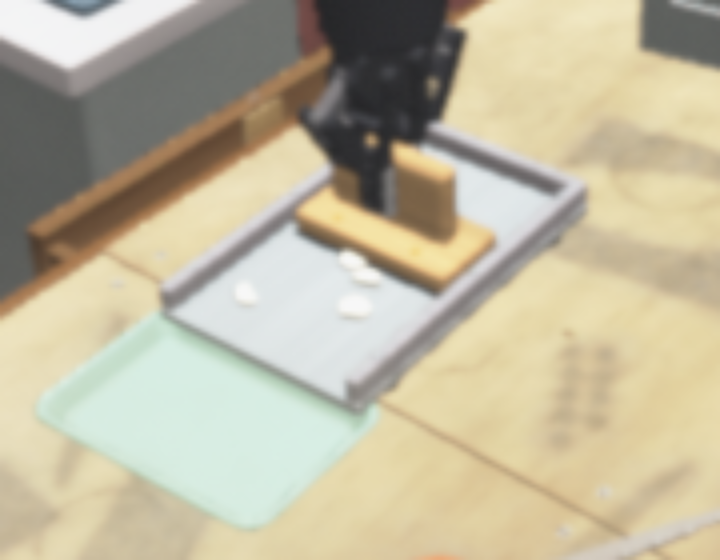

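```bash
python3 -m pendant '[[[0,0,0],[0,0,0.003],0],[[0,0,0],[0,0,0.008],0],[[0,0,0],[0,0,0.013],0],[[0,0,0],[0,0,0.018],0],[[0,0,0],[0,0,0.023],0],[[0,0,0],[0,0,0.028],0],[[0,0,0],[0,0,0.033],0],[[0,0,0],[0,0,0.038],0],[[0,0,0],[0,0,0.043],0],[[0,0,0],[0,0,0.048],0],[[0,0,0],[0,0,0.053],0],[[0,0,0],[0,0,0.058],0]]'; python3 - <<'E'
from h import *
s,_=show(); d=s["ee_pos"][:2]-BC; print(d@[np.cos(BY),np.sin(BY)],d@[-np.sin(BY),np.cos(BY)])
f=grab_frame("wrist"); cv2.imwrite("pics/w25.png",f["frame"])
f=grab_frame("scene"); cv2.imwrite("pics/s25.png",cv2.resize(f["frame"][200:340,180:360],None,fx=4,fy=4))
E
```

```text
t: 54.77
ee_pos: [0.5065, -0.258, 0.0574]
tool_rot: [0.017, -0.016, 0.708, -0.706]
wrist_force: [-0.1, 6.1, 8.3]
width: 0.188
t 54.77 p [ 0.5065 -0.258   0.0574] w 0.188 F [-0.1  6.1  8.3]
[[-0.999  0.001  0.046]
 [-0.046  0.002 -0.999]
 [-0.001 -1.    -0.002]]
0.0016549478993657563 -0.045103182974660455
```

View pics/w25.png

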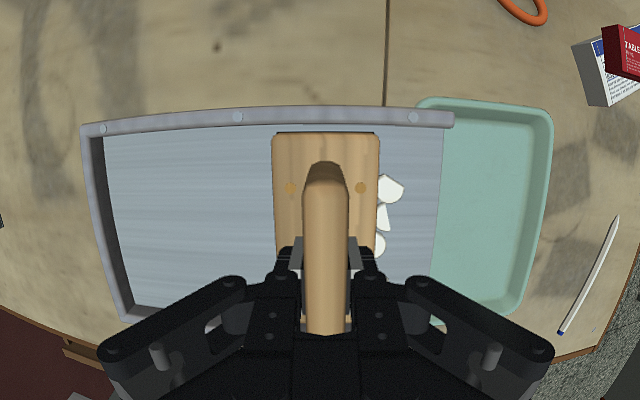

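View pics/s25.png

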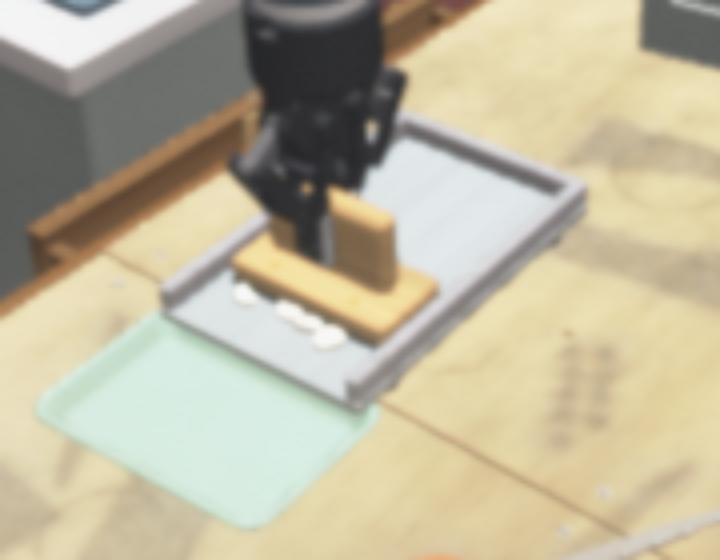

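```bash
python3 -m pendant '[[[0,0,0],[0,0,0.003],0],[[0,0,0],[0,0,0.008],0],[[0,0,0],[0,0,0.013],0],[[0,0,0],[0,0,0.018],0],[[0,0,0],[0,0,0.023],0],[[0,0,0],[0,0,0.028],0],[[0,0,0],[0,0,0.033],0],[[0,0,0],[0,0,0.038],0],[[0,0,0],[0,0,0.043],0],[[0,0,0],[0,0,0.048],0],[[0,0,0],[0,0,0.053],0],[[0,0,0],[0,0,0.058],0]]'; python3 -m pendant '[[[0,0,0],[0,0,0.003],0],[[0,0,0],[0,0,0.006],0],[[0,0,0],[0,0,0.008],0],[[0,0,0],[0,0,0.008],0]]'; python3 - <<'E'
from h import *
s,_=show(); d=s["ee_pos"][:2]-BC; print(d@[np.cos(BY),np.sin(BY)],d@[-np.sin(BY),np.cos(BY)])
f=grab_frame("wrist"); cv2.imwrite("pics/w26.png",f["frame"])
f=grab_frame("scene"); cv2.imwrite("pics/s26.png",cv2.resize(f["frame"][200:340,180:360],None,fx=4,fy=4))
E
```

```text
t: 55.87
ee_pos: [0.509, -0.316, 0.0574]
tool_rot: [0.017, -0.016, 0.708, -0.706]
wrist_force: [0.3, 5.7, 9.5]
width: 0.188
t: 56.2
ee_pos: [0.5092, -0.3246, 0.0573]
tool_rot: [0.016, -0.016, 0.707, -0.706]
wrist_force: [-0.1, 3.5, 8.2]
width: 0.192
t 56.2 p [ 0.5092 -0.3246  0.0573] w 0.192 F [-0.1  3.5  8.2]
[[-0.999  0.001  0.045]
 [-0.045  0.001 -0.999]
 [-0.001 -1.    -0.001]]
0.001761799584391603 -0.1117612779428825
```

View pics/w26.png

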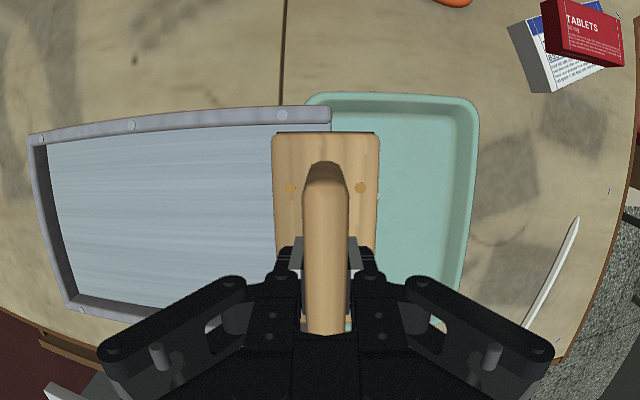

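View pics/s26.png

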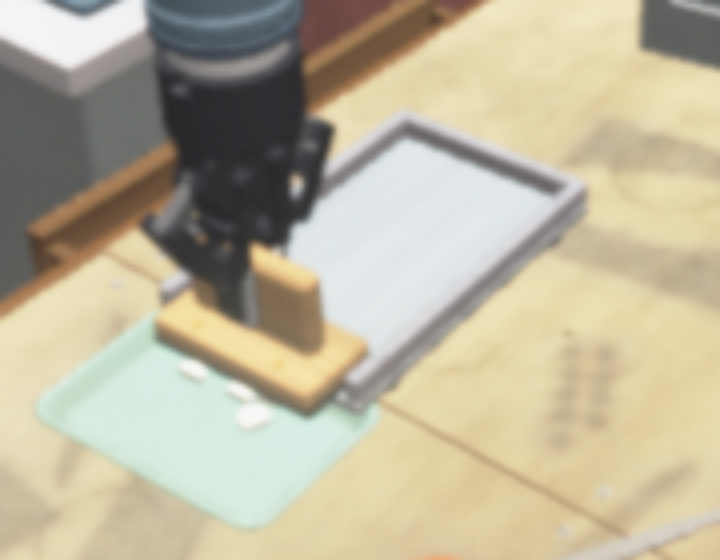

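```bash
python3 -m pendant '[[[0,0,0],[0,-0.005,0],0],[[0,0,0],[0,-0.02,0],0],[[0,0,0],[0,-0.045,0],0],[[0,0,0],[-0.01,-0.075,-0.005],0],[[0,0,0],[-0.03,-0.1,-0.01],0],[[0,0,0],[-0.06,-0.115,-0.02],0],[[0,0,0],[-0.09,-0.12,-0.03],0],[[0,0,0],[-0.12,-0.12,-0.04],0],[[0,0,0],[-0.13,-0.12,-0.05],0],[[0,0,0],[-0.13,-0.12,-0.05],0]]'; python3 - <<'E'
from h import *
show()
f=grab_frame("top"); cv2.imwrite("pics/t27.png",cv2.resize(f["frame"][150:245,325:450],None,fx=6,fy=6,interpolation=cv2.INTER_CUBIC))
f=grab_frame("scene"); cv2.imwrite("pics/s27.png",cv2.resize(f["frame"][200:340,180:360],None,fx=4,fy=4))
E
```

```text
t: 57.13
ee_pos: [0.6386, -0.2655, 0.1761]
tool_rot: [0.018, -0.017, 0.708, -0.706]
wrist_force: [-0.3, 0.6, -1.5]
width: 0.191
t 57.13 p [ 0.6386 -0.2655  0.1761] w 0.191 F [-0.3  0.6 -1.5]
[[-0.999  0.001  0.05 ]
 [-0.05   0.003 -0.999]
 [-0.001 -1.    -0.002]]
```

View pics/t27.png

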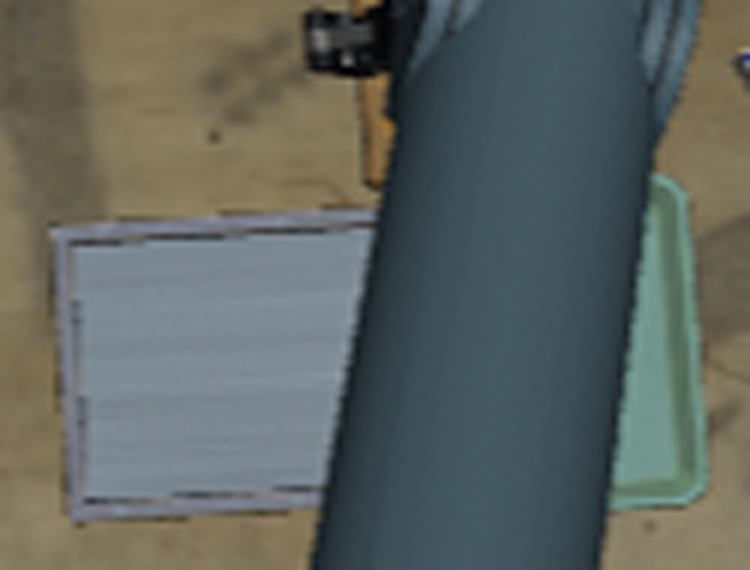

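View pics/s27.png

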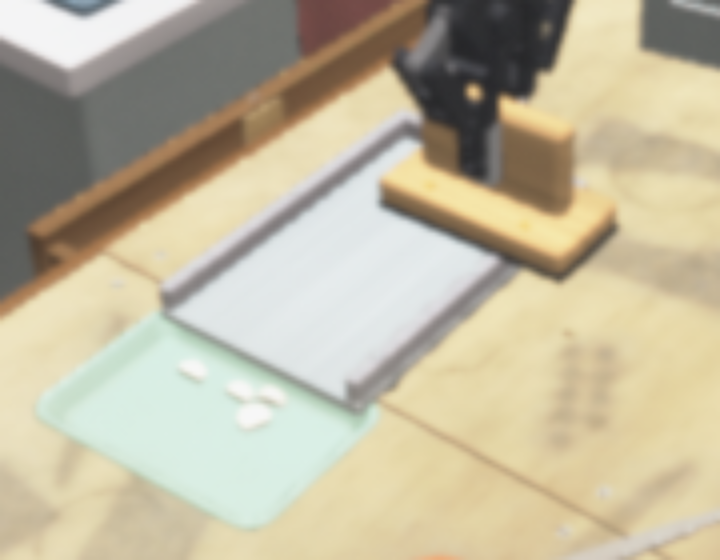

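```bash
python3 -m pendant '[[[0,0,0],[0,0,-0.01],0],[[0,0,0],[0,0,-0.03],0],[[0,0,0],[0.003,0.005,-0.055],0],[[0,0,0],[0.006,0.01,-0.08],0],[[0,0,0],[0.01,0.02,-0.11],0],[[0,0,0],[0.01,0.03,-0.14],0],[[0,0,0],[0.01,0.045,-0.17],0],[[0,0,0],[0.01,0.06,-0.195],0],[[0,0,0],[0.01,0.075,-0.215],0],[[0,0,0],[0.01,0.09,-0.23],0],[[0,0,0],[0.01,0.1,-0.235],0],[[0,0,0],[0.01,0.1,-0.235],0]]'; python3 -m pendant '[[[0,0,0],[0,0,0],0],[[0,0,0],[0,0,0],0]]'; python3 - <<'E'
from h import *
plan((.62,-.03,.0375,BP))
E
```

```text
t: 58.23
ee_pos: [0.6131, -0.0347, 0.0747]
tool_rot: [0.015, -0.018, 0.707, -0.707]
wrist_force: [-0.2, -0.4, -1.8]
width: 0.189
t: 58.4
ee_pos: [0.616, -0.0381, 0.0777]
tool_rot: [-0.015, 0.015, -0.706, 0.707]
wrist_force: [0.2, -0.5, -1.5]
width: 0.193
t 58.4 p [ 0.616  -0.0381  0.0777] w 0.193 F [ 0.2 -0.5 -1.5]
[[-0.999  0.001  0.042]
 [-0.042 -0.001 -0.999]
 [-0.001 -1.     0.002]]
turn [-0.002, 0.002, -0.001] shift [-0.0043, 0.0402, -0.008] rows 1.0
```

```bash
python3 -m pendant '[[[0,0,0],[0,0.01,0],0],[[0,0,0],[0,0.02,0],0],[[0,0,0],[0,0.028,0],0],[[0,0,0],[0,0.034,0],0],[[0,0,0],[0,0.038,0],0],[[0,0,0],[0,0.041,0],0],[[0,0,0],[0,0.041,0],0]]'; python3 -m pendant '[[[0,0,0],[0,0.001,0],0],[[0,0,0],[0,0.002,0],0],[[0,0,0],[0,0.003,0],0],[[0,0,0],[0,0.003,0],0]]'
```

```text
t: 58.98
ee_pos: [0.6151, -0.0356, 0.035]
tool_rot: [0.016, -0.016, 0.707, -0.707]
wrist_force: [-0.5, -0.2, -1.2]
width: 0.194
t: 59.32
ee_pos: [0.6156, -0.0356, 0.0328]
tool_rot: [-0.016, 0.016, -0.707, 0.707]
wrist_force: [-0.4, 0.3, -1.3]
width: 0.192
```

```bash
python3 -m pendant '[[[0,0,0],[0,0.0005,0],0],[[0,0,0],[0,0.001,0],0],[[0,0,0],[0,0.0015,0],0],[[0,0,0],[0,0.0015,0],0]]'
```

```text
t: 59.65
ee_pos: [0.6156, -0.0356, 0.0314]
tool_rot: [-0.016, 0.016, -0.707, 0.707]
wrist_force: [0.1, -0.1, -0.4]
width: 0.195
```

```bash
python3 -m pendant '[[[0,0,0],[0,0.0005,0],0],[[0,0,0],[0,0.0005,0],0]]'
```

```text
t: 59.82
ee_pos: [0.6156, -0.0356, 0.0313]
tool_rot: [-0.016, 0.016, -0.707, 0.707]
wrist_force: [-2.6, 0.1, 5.4]
width: 0.193
```

On the desk; release, rise and inspect.

```bash
python3 -m pendant '[[[0,0,0],[0,0,0],0.25],[[0,0,0],[0,0,0],0.35],[[0,0,0],[0,0,0],0.5],[[0,0,0],[0,0,0],0.6],[[0,0,0],[0,0,0],0.6]]'; python3 -m pendant '[[[0,0,0],[0,-0.01,0],0.6],[[0,0,0],[0,-0.03,0],0.6],[[0,0,0],[0,-0.06,0],0.6],[[0,0,0],[0,-0.1,0],0.6],[[0,0,0],[0,-0.14,0],0.6],[[0,0,0],[0,-0.18,0],0.6],[[0,0,0],[0,-0.22,0],0.6],[[0,0,0],[0.02,-0.26,0],0.6],[[0,0,0],[0.05,-0.27,0],0.6],[[0,0,0],[0.07,-0.27,0],0.6],[[0,0,0],[0.09,-0.27,0],0.6],[[0,0,0],[0.09,-0.27,0],0.6]]'; python3 - <<'E'
from h import *
s,_=show()
f=grab_frame("top"); cv2.imwrite("pics/t28.png",cv2.resize(f["frame"][140:250,150:450],None,fx=2.66,fy=2.66,interpolation=cv2.INTER_CUBIC))
g=grab_frame("scene"); cv2.imwrite("pics/s28.png",cv2.resize(g["frame"][110:340,180:440],None,fx=2.55,fy=2.55))
w=grab_frame("wrist"); cv2.imwrite("pics/w28.png",w["frame"])
P=cloud(g); print(get_state()["t"])
E
```

```text
t: 60.23
ee_pos: [0.6156, -0.0357, 0.0307]
tool_rot: [-0.016, 0.016, -0.707, 0.707]
wrist_force: [0.1, -0.1, 0.1]
width: 0.599
t: 61.23
ee_pos: [0.5225, -0.0402, 0.302]
tool_rot: [-0.015, 0.016, -0.707, 0.707]
wrist_force: [-0.5, -0.2, -0.0]
width: 0.603
t 61.23 p [ 0.5225 -0.0402  0.302 ] w 0.603 F [-0.5 -0.2 -0. ]
[[-0.999 -0.001  0.044]
 [-0.044 -0.001 -0.999]
 [ 0.001 -1.     0.001]]
61.3833
```

View pics/t28.png

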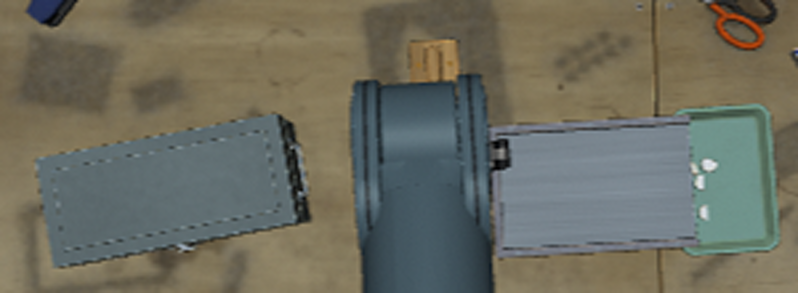

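View pics/s28.png

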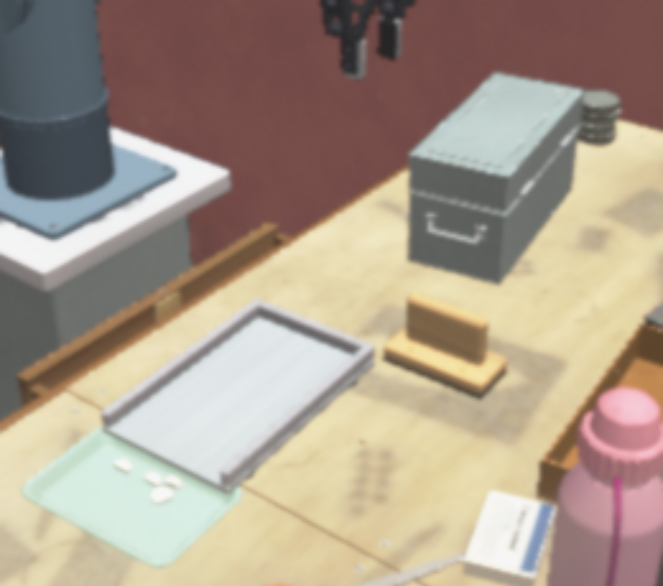

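View pics/w28.png

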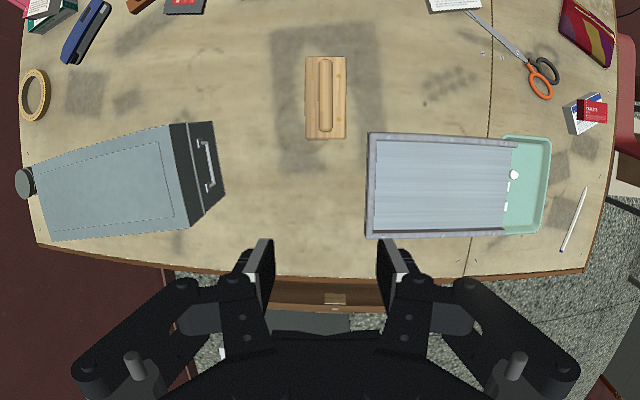

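```bash
python3 - <<'E'
from h import *
f=grab_frame("top"); g=grab_frame("scene"); P=cloud(g);Q=cloud(f)
def blobs(F,roi,name,thr):
    h=cv2.cvtColor(F["frame"],cv2.COLOR_BGR2HSV); m=((h[...,1]<22)&(h[...,2]>thr)).astype(np.uint8)
    M=np.zeros_like(m);a,b,c,d=roi;M[a:b,c:d]=m[a:b,c:d]
    n,l,st,ce=cv2.connectedComponentsWithStats(M)
    for i in range(1,n):
        if st[i][4]<3: continue
        w=cast(F,*ce[i],.006)[:2]; q=w-BC; pts=cloud(F)[l==i]
        print(name,st[i].tolist(),ce[i].round(1),"xy",w.round(4),"board",(q@[np.cos(BY),np.sin(BY)]).round(4),(q@[-np.sin(BY),np.cos(BY)]).round(4),"z",np.median(pts[:,2]).round(4),pts[:,2].max().round(4))
blobs(f,(180,245,405,445),"top",190)
blobs(g,(275,335,190,280),"scene",200)
c=g["frame"][270:335,185:285]; cv2.imwrite("pics/s29.png",cv2.resize(c,None,fx=7,fy=7,interpolation=cv2.INTER_CUBIC))
E
```

```text
top [414, 200, 5, 4, 15] [416.1 201.5] xy [ 0.5276 -0.3487] board 0.0192 -0.1366 z 0.0084 0.0162
top [410, 202, 2, 3, 3] [410.7 203. ] xy [ 0.5231 -0.3318] board 0.0154 -0.1195 z 0.0088 0.0126
top [412, 206, 2, 5, 9] [412.6 207.8] xy [ 0.5083 -0.3372] board 0.0004 -0.1244 z 0.0083 0.0107
top [414, 218, 2, 4, 7] [414.4 219.7] xy [ 0.4716 -0.3421] board -0.0365 -0.1277 z 0.0044 0.0098
scene [223, 275, 57, 24, 840] [255.9 283.1] xy [ 0.5025 -0.2825] board -0.0033 -0.0695 z 0.0244 0.732
scene [190, 278, 29, 23, 44] [201.8 290.4] xy [ 0.4206 -0.3766] board -0.0889 -0.1601 z 0.0144 0.0183
scene [224, 289, 9, 7, 45] [228.  291.7] xy [ 0.4721 -0.3433] board -0.036 -0.129 z 0.002 0.732
scene [235, 294, 18, 15, 160] [243.3 300.5] xy [ 0.5214 -0.3434] board 0.0131 -0.131 z 0.0033 0.0116
scene [196, 303, 10, 10, 28] [199.6 307.1] xy [ 0.4593 -0.4167] board -0.0518 -0.2018 z 0.0022 0.0164
scene [225, 304, 49, 28, 107] [248.8 322.4] xy [ 0.5789 -0.3852] board 0.069 -0.1751 z 0.0138 0.732
scene [207, 312, 9, 5, 19] [211.  314.1] xy [ 0.4959 -0.4164] board -0.0152 -0.203 z 0.0129 0.0169
scene [221, 320, 3, 1, 3] [222. 320.] xy [ 0.5282 -0.4146] board 0.0171 -0.2024 z 0.0062 0.0153
```

View pics/s29.png

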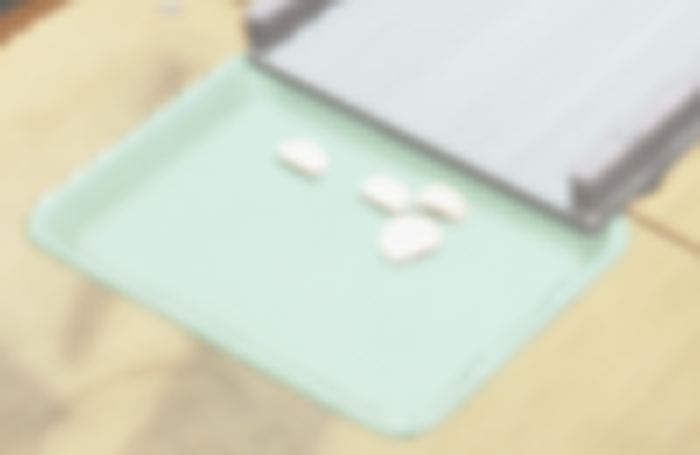

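```bash
python3 - <<'E'
from h import *
Q=cloud(grab_frame("top"))
d=Q[...,:2]-TC; x=d@AX;y=d@AY
for a,b in((-.05,-.03),(-.03,-.01),(-.01,.01),(.01,.03),(.03,.05)):
    m=(x>a)&(x<b)&(np.abs(y)<.11)&(Q[...,2]>.1)&(Q[...,2]<.2); print(a,m.sum(),np.median(Q[...,2][m]).round(4))
m=(x>-.05)&(x<.05)&(np.abs(y)<.11)&(Q[...,2]>.12)&(Q[...,2]<.17); print("angle",np.polyfit(x[m],Q[...,2][m],1)[0])
P=cloud(grab_frame("scene")); m=(P[...,0]>.52)&(P[...,0]<.7)&(P[...,1]>-.08)&(P[...,1]<.01)&(P[...,2]>.055)&(P[...,2]<.1); print("scraper grip top",P[...,2][m].max(),m.sum(),np.percentile(P[m],[2,98],axis=0))
close_job(); print(get_state()["t"])
E
```

```text
-0.05 555 0.1413
-0.03 557 0.1417
-0.01 549 0.1422
0.01 552 0.142
0.03 552 0.142
angle 0.009670872979632487
scraper grip top 0.07566973059186588 276 [[ 0.57691306 -0.04907651  0.05562547]
 [ 0.66122539 -0.03159723  0.07360591]]
the job is handed in; nothing more can be done
the job is handed in; nothing more can be done
```

The whole task is done and handed in at about 61.5 s of the 210 s allowed; no verdict is reported.

- **Lid and bottles:** I pushed the lid back and stood all four bottles in a row in the tin. Each was let down until the wrist felt it rest on the cardboard pad, about 48 mm up. I then pushed the lid shut from behind and pressed it down.
- **Tablets and scraper:** One sweep of the scraper took the four tablet pieces present (I saw no fifth) off the open end of the board. I then stood the scraper on the bare desk between the board and the tin.

**Last checks**
- **Lid:** flat to within about 0.01 rad, with its top at 141–142 mm against a nominal 140 mm.
- **Bottles:** all four were upright in the last picture before the lid was shut. They could not be seen after that.
- **Tablets:** all four lie inside the tray. Their tops are at about 8 mm or lower, so they appear to lie flat.
- **Scraper:** upright, with its grip top at about 74–76 mm (nominal 74).
- **Robot:** the gripper was clear of everything.

**Rough spots**
- **Lid push:** the knuckle of the gripper rested on the lid with 37 N (limit 40 N). I backed off and redid the push higher up.
- **First bottle:** it was set down with about 15 N, more than the 3–6 N used for the others but well under the 60 N limit.
- **Other desk items:** the label block, ink pad and stapler look untouched in the pictures, but I did not measure their positions.

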